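Set the stop of a bending jig with the follower block

ROBOT

A 6-joint arm with a two-finger parallel gripper is mounted at the origin on the work surface. World frame = base frame: x ahead of the robot, y to its left, z up, the work surface at z = 0. Lengths are in m, angles in degrees, forces in N, time in s.
With the tool pointing down it reaches from about 0.35 to 0.875 m from the base axis. Payload 4.2 kg.
Tool frame: the origin (TCP) lies midway between the tips of the shut fingers; the grasp point (between the pads) lies 19 mm behind it; x points along the fingers, y is the direction in which the jaws open and shut, and the axes are right-handed (so a half turn about x gives the same grasp; the last joint's range is limited). The gripper opens to 87 mm and grips with 3 to 60 N. Pads are 19 mm wide; open, the fingers measure 117 mm over their backs; the gripper's body (75 mm by 190 mm) begins 51 mm behind the grasp point.
Start: joints at [83.113, 22.042, 0.453, 0, -68.411, -14.817], TCP at [0.231, 0.581, 0.223] pointing down, gripper open.
Joint ranges: [-179.83, 179.83], [-69.29, 118.12], [-61.27, 80.66], [-181.25, 117.63], [-171.15, -9.14], [-177.46, 177.46]. Speed limits (degrees/s): [159.86, 159.86, 180, 180, 180, 180].

INTERFACE

Orientations are given as a 3x3 rotation matrix whose columns are the frame's x, y, z axes.
In Python, from station import r gives the robot as it stands.
- The arm moves only by the tool play_rows, never from a script. Its argument "plan" is a list that holds one entry, the list of rows, each a list of 6 numbers: the shift along the tool's x, y, z in cm, then the turn, a rotation vector about the tool's x, y, z in units of 10 degrees (1.0 is 10 degrees). A call has 1 to 5 rows; each row is the pose to reach, as a shift and turn from the pose commanded when the call began, along the tool's axes at that moment; what a row does not reach only later rows make up. A row lasts 1/8 s, in which the tool goes at most 62.5 mm and 10.7 degrees, less where a joint would pass 70% of its speed; a pose out of reach is approached as far as the arm can. A call with a gripper value outside its range is refused whole. "hand" is the opening, from 0 (shut) to 1 (fully open), set as the call begins (left out, the last holds). The fingers move at their own pace and stop on an object; the grip force is fixed at half the most. Time passes only in rows, so rows that repeat a pose let the fingers close. It gives the time, the measured TCP pose, the force and the opening at its end, in the units of the state.
- r.sense(): the state, without advancing time (a new reading comes with each control period).
- r.capture(name): name is "scene" or "top"; returns (picture, depth): 420x560x3 uint8, blue, green, red; 420x560 float32, m along the optical axis (not along the pixel's ray), 0 where there is no reading.
- r.get_calibration(name): a dict with "vfov" (degrees; the focal length in pixels is half the picture's height over the tangent of half this angle, whatever the lens; pixels are square), "cx", "cy" (the principal point, pixels), "distortion" ([k1, k2, p1, p2, k3] as OpenCV has them; the pictures are not rectified), "rvec" (rotation vector, rad) and "tvec" (3), from world to camera coordinates, as OpenCV has them. Camera axes: x right, y down, z forward; pixel columns grow to the right and rows downward; lengths in m; the calibration is good to about 2 mm. A picture is of the moment at which its call begins. get_calibration takes no time and is no camera call.
- r.finish_job(): hands the job in, once; it reports no verdict.
The state is a dict: "time_s": time; "joints": joint angles; "joint_velocities": joint speeds; "effort": joint torques, N m; "tcp_pos": TCP position; "ee_rot": TCP orientation; "wrist_force": force on the tool from outside, world axes, zero at the start; "moment": the same for the moment, N m; "gripper_width": opening from 0.0 (shut) to 1.0 (fully open).
Only numpy, scipy, OpenCV 4.12 (cv2) and the standard library are available. Lean on these libraries where they do the work, as an engineer would, in place of code of your own. Each camera call takes 0.05 s, during which the arm holds its last target.

TASK

Thread the brass follower block onto the free end of the bent guide rod, lug up, slide it round the bend, and with it nudge the stiff red stop along until its pointer is level with the yellow mark, without going past it. Move the stop only by means of the block, leave the block on the rod touching the stop, and do not disturb the yellow clip or the things lying about.

Things in the scene. Friction and masses are not known exactly. Their poses are not given: they have to be found in the camera images.
- jig: Green bending jig, fixed, never in the same place. Base plate 14 mm thick; a post (60 x 40 mm) holds one end of a bare round steel guide rod, 16 mm in diameter, its axis everywhere 100 mm above the table; the rest of the rod is free. Origin on the table under bend_end; z up; +y along the rod's long straight to the post, near face at y = 165 mm.
- rod_tip (a point): Free rounded end of the guide rod, on its axis, at jig x = -148, y = -120 mm. From here the rod runs 28 mm straight in the jig's +x to bend_start; the follower goes on here, moving in +x. Axes as the jig's.
- bend_start (a point): Point on the rod axis where the bend begins, jig x = -120, y = -120 mm. The bend is a level quarter circle of 120 mm radius about jig x = -120, y = 0. Axes as the jig's.
- bend_mid (a point): Point on the rod axis halfway round the bend. Axes as the jig's, not the rod's.
- bend_end (a point): Point on the rod axis where the bend ends, above the jig's origin; from here the rod runs straight in the jig's +y for 165 mm to the post. A grey guard plate (x = -25 to 25, y = 96 to 205 mm, underside 166, top 172 mm high) reaches from the post over the stop: the block with its lug passes under it, fingers holding the lug do not. Axes as the jig's.
- stop_face (a point): Centre, on the rod axis, of the red stop's near face, turned to the bend. The stop, 42 x 42 mm and 20 mm along the rod, slides stiffly on the long straight: about 12 N to move it, stays where left, no spring. Starts 75 to 95 mm from bend_end. The follower's end meets it flat. Axes as the jig's.
- stop_pointer (a point): Tip of the white-tipped pointer arm of the red stop, lying over the ledge, 52 mm to the jig's +x of the rod axis, in the plane of the stop's near face. Axes as the jig's.
- mark (a point): Line of the yellow clip on the ledge, where the stop's pointer must come to; the pointer starts 24 to 60 mm short of it, to -y. The clip is very stiff, not to be moved. The ledge is 14 mm wide, top 100 mm high, at jig x = 45 to 59, y = 60 to 165 mm, beside the straight. Axes as the jig's.
- follower: Brass block, 50 mm long (x), 52 wide (y), 73 high, 24 mm bore right through along x, 45 mm above its underside, with a blue upright lug on top. About 0.45 kg, heavy below the bore: on the rod it hangs lug up, about 4 mm below concentric. Origin: centre of underside; z up; both ends alike. Starts standing on the table, lug up.
- bore (a point): Centre of the follower's bore, mid-length, 45 mm above its underside. Axes as the follower's. To finish the push under the guard, let go of the lug and push the block's rear end face with the open fingers astride the rod, level with the bore.
- lug (a point): Middle of the follower's blue lug, the grip, 88 mm above its underside: 30 mm long (x), 12 mm thick (y), from 73 to 103 mm height. Axes as the follower's.
- hammer: Bystander, to be left alone: forging hammer, 280 mm.
- brush: Bystander, to be left alone: hand brush, 200 mm.
- flux_tin: Bystander, to be left alone: blue tin, diameter 64, 85 mm high.
- mug: Bystander, to be left alone: white mug, 85 mm high.
- flat_bar: Bystander, to be left alone: dark steel flat, 190 x 30 x 10 mm.
- offcut: Bystander, to be left alone: steel offcut, 80 x 50 x 12 mm.
- tongs: Bystander, to be left alone: flat-lying tongs, 300 mm.
- stop: The red stop itself (see stop_face, which is its origin). Only the follower may push it.
Things that resemble listed ones, but are neither listed nor needed, are in the scene too. Of the things shaped like the follower, the brass one is meant.

How it is judged:
By the outcome, as a careful person would: the job done as asked, in the order asked, and still so for the second after the job is handed in, with the robot touching nothing.
It also fails if it takes over 64 s, if anything falls off the work surface, if the arm or the gripper's body presses on something with over 40 N, if the wrist force passes 120 N, or if a joint passes its speed limit or range.

## Working session

There is one attempt and no reset: what is moved stays moved. The work goes in short steps, Python scripts to look and compute and a tool call to move; the robot and the scene stay as the last step left them, time stands still between calls to the robot, and variables do not carry over. Pictures are saved under pics/ and viewed, and the job is handed in when it is done.

Besides the shell and the picture viewer there is one more tool, called after "Emit:" in YAML: its name, and indented under it one key for each argument. play_rows: Moves the arm, as the interface text tells. Its arguments: {"type":"object","properties":{"plan":{"type":"array","items":{"type":"array","items":{"type":"array","items":{"type":"number"}}}},"hand":{"type":"number"}},"required":["plan"]}

```bash
ls; mkdir -p pics; python3 - <<'E'
from station import r
import cv2,numpy as np
s=r.sense();print(s)
for n in("scene","top"):
    p,d=r.capture(n);cv2.imwrite(f"pics/{n}0.png",p);np.save(f"pics/{n}0.npy",d);print(n,r.get_calibration(n))
E
```

```text
pics
{'time_s': 0.0, 'joints': array([ 8.31133628e+01,  2.20911241e+01,  3.79404914e-01, -3.04437240e-02,
       -6.84108438e+01, -1.48160042e+01]), 'joint_velocities': array([-0.02695198,  0.04614908, -0.02158973,  0.00754784, -0.15793202,
       -0.01426146]), 'effort': array([ 9.25842760e-04, -3.90665388e+01,  1.87403423e+01,  4.21959981e+00,
        1.09091299e-02, -1.95057337e-04]), 'tcp_pos': array([0.23087606, 0.58013951, 0.22144946]), 'ee_rot': array([[-7.46989548e-04, -3.69970904e-01, -9.29043041e-01],
       [-2.06440290e-03, -9.29040750e-01,  3.69971652e-01],
       [-9.99997590e-01,  2.19428410e-03, -6.97852777e-05]]), 'wrist_force': array([ 0.73712881,  0.14816511, -0.65100329]), 'moment': array([ 0.00622353,  0.00115746, -0.02488996]), 'gripper_width': 0.9986610563090457}
scene {'vfov': 51.47836466570691, 'cx': 274.571270553506, 'cy': 212.3527825647311, 'distortion': array([-0.03818473,  0.        ,  0.        ,  0.        ,  0.        ]), 'rvec': array([ 2.19494554,  1.02597149, -0.39489703]), 'tvec': array([-0.28965881, -0.19960425,  1.68555493])}
top {'vfov': 49.02586620456826, 'cx': 279.98919808438507, 'cy': 203.7906720831658, 'distortion': array([-0.14921161,  0.        ,  0.        ,  0.        ,  0.        ]), 'rvec': array([ 2.09072354, -2.14213083,  0.18272893]), 'tvec': array([0.01350413, 0.47800229, 1.41856457])}
```

View pics/scene0.png

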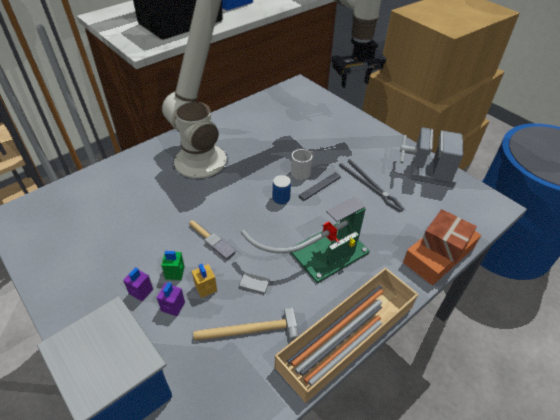

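View pics/top0.png

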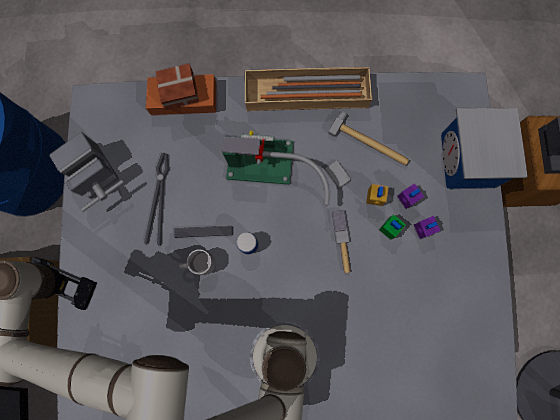

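```bash
cat > h.py <<'E'
import cv2,numpy as np
from station import r
def cal(n):
    c=r.get_calibration(n); f=210/np.tan(np.radians(c['vfov']/2))
    K=np.array([[f,0,c['cx']],[0,f,c['cy']],[0,0,1]]);R=cv2.Rodrigues(c['rvec'])[0]
    return K,c['distortion'],R,np.array(c['tvec']).reshape(3)
def ray(n,uv):
    K,D,R,t=cal(n)
    p=cv2.undistortPoints(np.array(uv,float).reshape(-1,1,2),K,D).reshape(-1,2)
    v=np.c_[p,np.ones(len(p))]@R   # R^T v
    return -R.T@t, v
def atz(n,uv,z):
    o,v=ray(n,uv); s=(z-o[2])/v[:,2]; return o+s[:,None]*v
def proj(n,P):
    K,D,R,t=cal(n)
    return cv2.projectPoints(np.array(P,float).reshape(-1,1,3),cv2.Rodrigues(R)[0],t,K,D)[0].reshape(-1,2)
def cloud(n,d):
    h,w=d.shape; u,v=np.meshgrid(np.arange(w),np.arange(h))
    o,V=ray(n,np.c_[u.ravel(),v.ravel()])
    return (o+V*d.ravel()[:,None]).reshape(h,w,3)
E
python3 - <<'E'
from h import *
p=cv2.imread('pics/top0.png')
cv2.imwrite('pics/t_a.png',cv2.resize(p[115:245,210:450],None,fx=3.3,fy=3.3,interpolation=cv2.INTER_CUBIC))
p=cv2.imread('pics/scene0.png')
cv2.imwrite('pics/s_a.png',cv2.resize(p[185:330,110:380],None,fx=2.9,fy=2.9,interpolation=cv2.INTER_CUBIC))
for n in('top','scene'):
    C=cloud(n,np.load(f'pics/{n}0.npy'))
    print(n)
    for uv in ([(379,194),(381,187),(260,150),(328,203),(300,250)] if n=='top' else [(204,268),(205,282),(150,230),(245,235)]):
        print(uv,C[uv[1],uv[0]].round(4))
E
```

```text
top
(379, 194) [ 0.49   -0.3038  0.1025]
(381, 187) [ 0.5111 -0.3106  0.1062]
(260, 150) [0.6344 0.0588 0.1209]
(328, 203) [ 0.4648 -0.1448  0.1083]
(300, 250) [ 0.333  -0.0583  0.0073]
scene
(204, 268) [ 0.5061 -0.3058  0.1036]
(205, 282) [ 0.5212 -0.3178  0.0635]
(150, 230) [ 0.1915 -0.3236 -0.0012]
(245, 235) [ 0.4864 -0.1468  0.1081]
```

View pics/t_a.png

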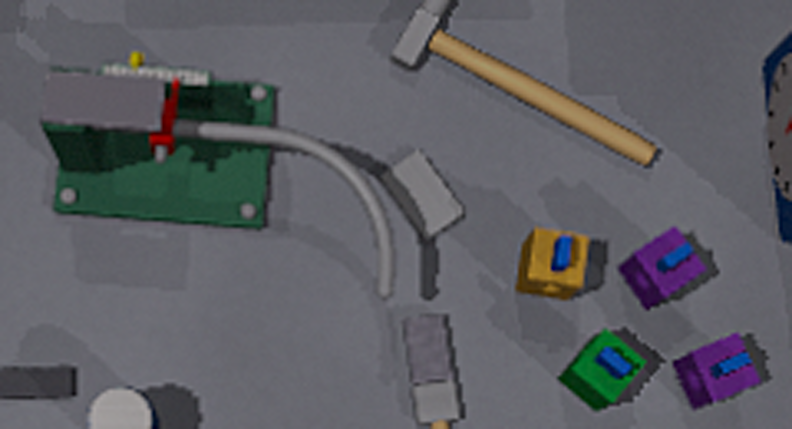

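View pics/s_a.png

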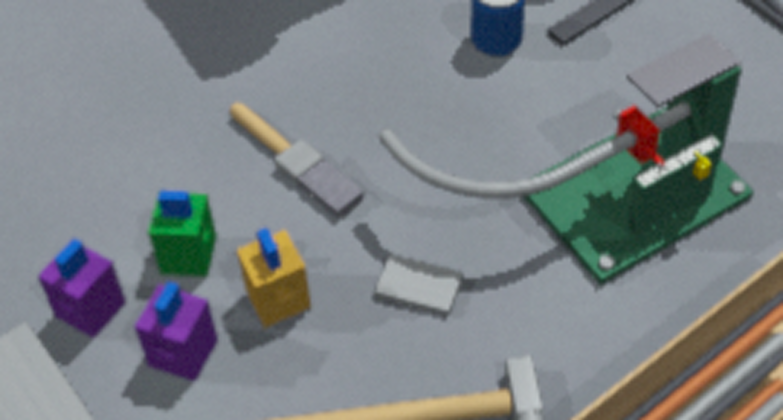

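```bash
cat > fit.py <<'E'
from h import *
from scipy.optimize import least_squares
def curve(P):
    """jig-frame points -> (distance to rod axis, axial s from tip)"""
    x,y,z=P.T; z=z-0.1
    # three segments
    q1=np.c_[np.clip(x,-.148,-.120),np.full_like(x,-.12)]
    a=np.clip(np.arctan2(x+.12,-y),0,np.pi/2)
    q2=np.c_[-.12+.12*np.sin(a),-.12*np.cos(a)]
    q3=np.c_[np.zeros_like(x),np.clip(y,0,.165)]
    d=[np.sqrt((x-q[:,0])**2+(y-q[:,1])**2+z*z) for q in(q1,q2,q3)]
    return np.min(d,0)
def tojig(P,T):
    c,s=np.cos(T[2]),np.sin(T[2]); d=P[:,:2]-T[:2]
    return np.c_[d[:,0]*c+d[:,1]*s,-d[:,0]*s+d[:,1]*c,P[:,2]]
def toworld(P,T):
    P=np.atleast_2d(P);c,s=np.cos(T[2]),np.sin(T[2])
    return np.c_[T[0]+P[:,0]*c-P[:,1]*s,T[1]+P[:,0]*s+P[:,1]*c,P[:,2]]
E
python3 - <<'E'
from fit import *
for n in('top','scene'):
    d=np.load(f'pics/{n}0.npy');C=cloud(n,d)
    im=cv2.imread(f'pics/{n}0.png').astype(int);sat=im.max(2)-im.min(2)
    m=(d>0)&(np.abs(C[...,0]-.45)<.3)&(np.abs(C[...,1]+.1)<.35)
    t=m&(np.abs(C[...,2])<.012)
    X=C[t];A=np.c_[X[:,:2],np.ones(len(X))];print(n,'table',np.linalg.lstsq(A,X[:,2],rcond=None)[0],X[:,2].std())
    g=m&(sat<25)&(C[...,2]>.085)&(C[...,2]<.125)&(C[...,0]>.4)&(C[...,1]>-.2)&(C[...,1]<.06)
    P=C[g];print(len(P),P.min(0),P.max(0))
    f=lambda T:curve(tojig(P,T))-.008
    s=least_squares(f,[.63,-.02,0.],loss='soft_l1',f_scale=.003)
    print(s.x,np.degrees(s.x[2]),np.abs(s.fun).mean())
    # free z
    f=lambda T:curve(tojig(P+[0,0,T[3]],T))-.008
    s=least_squares(f,[.63,-.02,0.,0],loss='soft_l1',f_scale=.003)
    print(s.x,np.degrees(s.x[2]),np.abs(s.fun).mean())
E
```

```text
top table [0.00068299 0.00020642 0.000644  ] 0.0035084085882124967
553 [ 0.4622792  -0.14740962  0.08500804] [0.68904284 0.05921875 0.1216777 ]
[ 0.61228807 -0.06110638 -0.32948977] -18.878373352158615 0.005638964141764116
[ 0.61232609 -0.06148733 -0.3335419  -0.00193585] -19.110543409678716 0.005431023076712776
scene table [ 1.48118154e-03  1.90462051e-04 -3.49720497e-05] 0.0028864300755348737
579 [ 0.46031235 -0.15224595  0.08558382] [0.69041746 0.0597299  0.11355333]
[ 0.60913225 -0.06919262 -0.38535106] -22.07898957943597 0.004680000275430437
[ 0.60873024 -0.06947573 -0.39008216 -0.0013112 ] -22.35006161497542 0.004585315359646845
```

```bash
cat >> fit.py <<'E'
def fitrod(n,im,d,T0,verbose=True):
    C=cloud(n,d);im=im.astype(int);sat=im.max(2)-im.min(2)
    m=(d>0)&(sat<28)&(C[...,2]>.085)&(C[...,2]<.125)
    P=C[m];T=np.array(T0,float)
    for w in(.03,.02,.014,.012,.012):
        J=tojig(P,T);k=(curve(J)<w)&(J[:,1]<.055);Q=P[k]
        s=least_squares(lambda T:curve(tojig(Q,T))-.008,T,loss='soft_l1',f_scale=.002);T=s.x
    return T,np.abs(s.fun).mean(),len(Q)
E
python3 - <<'E'
from fit import *
for n in('top','scene'):
    d=np.load(f'pics/{n}0.npy');im=cv2.imread(f'pics/{n}0.png')
    T,e,k=fitrod(n,im,d,[.62,-.03,-.08]);print(n,T,np.degrees(T[2]),e,k, toworld([-.148,-.12,.1],T))
    a=np.linspace(0,np.pi/2,10)
    pts=[[-.148,-.12,.1]]+[[-.12+.12*np.sin(t),-.12*np.cos(t),.1] for t in a]+[[0,.08,.1],[0,.165,.1],[.045,.06,.1],[.059,.06,.1],[.059,.165,.1],[.025,.096,.172],[-.025,.096,.172],[-.025,.205,.172],[.025,.205,.172]]
    for n2 in('top','scene'):
        I=cv2.imread(f'pics/{n2}0.png');x0,y0=(210,115) if n2=='top' else (220,185)
        I=cv2.resize(I[y0:y0+110,x0:x0+160],None,fx=5,fy=5,interpolation=cv2.INTER_CUBIC)
        for u,v in proj(n2,toworld(pts,T)):cv2.circle(I,(int((u-x0+.5)*5),int((v-y0+.5)*5)),3,(0,0,255),-1)
        cv2.imwrite(f'pics/ov_{n}_{n2}.png',I)
E
```

```text
top [ 0.62126965 -0.03433602 -0.10888177] -6.238466161273115 0.0015448707568975187 398 [[ 0.46110606 -0.13754273  0.1       ]]
scene [ 0.61901561 -0.03924647 -0.13348968] -7.648395113934659 0.0014347617727768836 448 [[ 0.45636107 -0.13848103  0.1       ]]
```

View pics/ov_top_top.png

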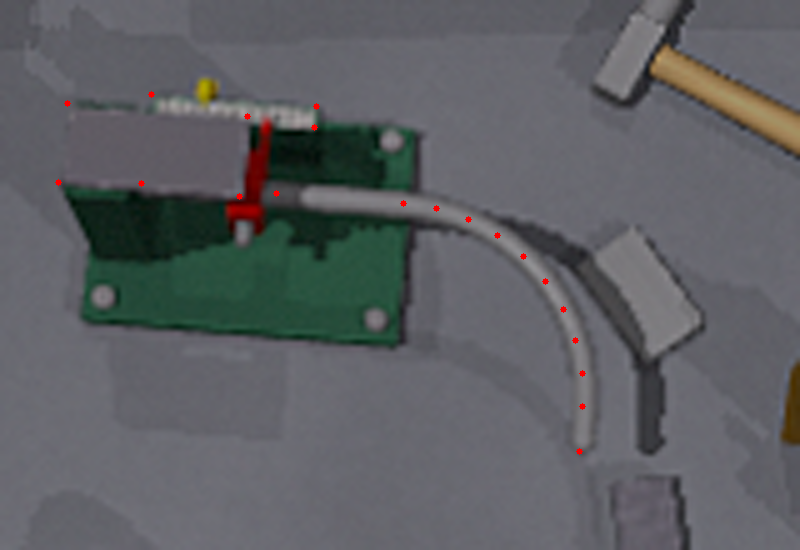

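View pics/ov_scene_scene.png

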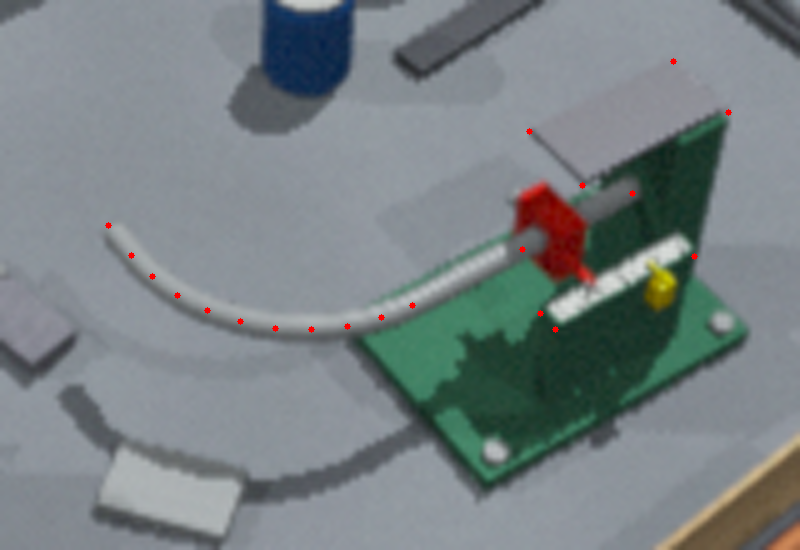

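```bash
cat >> fit.py <<'E'
from scipy.ndimage import map_coordinates
def axis_pts(ss):
    out=[]
    for s in ss:
        if s<.028: out.append([-.148+s,-.12,.1])
        elif s<.028+.12*np.pi/2:
            a=(s-.028)/.12; out.append([-.12+.12*np.sin(a),-.12*np.cos(a),.1])
        else: out.append([0,s-.028-.12*np.pi/2,.1])
    return np.array(out)
def profiles(n,im,T,ss,w=6):
    """sub-pixel perpendicular offset of rod silhouette centre; returns pts, normals, offset, width"""
    g=cv2.cvtColor(im,cv2.COLOR_BGR2GRAY).astype(float)
    p=proj(n,toworld(axis_pts(ss),T));q=proj(n,toworld(axis_pts(ss+.002),T))
    t=q-p;t/=np.linalg.norm(t,axis=1)[:,None];nn=np.c_[-t[:,1],t[:,0]]
    o=np.arange(-w,w+.01,.25);res=[]
    for a,b in zip(p,nn):
        v=map_coordinates(g,[a[1]+o*b[1],a[0]+o*b[0]],order=1)
        gr=np.gradient(cv2.GaussianBlur(v.reshape(1,-1),(0,0),2).ravel())
        i=gr.argmax();j=gr.argmin();res.append((.5*(o[i]+o[j]),o[j]-o[i],gr[i],-gr[j]))
    return p,nn,np.array(res)
E
python3 - <<'E'
from fit import *
ims={n:cv2.imread(f'pics/{n}0.png') for n in('top','scene')}
T=np.array([.6213,-.0343,-.1089])
for n,t0 in(('top',T),('scene',np.array([.619,-.0392,-.1335]))):
    ss=np.arange(.006,.26,.012)
    p,nn,re=profiles(n,ims[n],t0,ss)
    print(n);print(np.c_[ss,p,re].round(2))
E
python3 - <<'E'
import cv2
for n,(x,y,w,h) in {'top':(220,130,70,52),'scene':(315,200,70,52)}.items():
    p=cv2.imread(f'pics/{n}0.png')[y:y+h,x:x+w]
    cv2.imwrite(f'pics/z_{n}.png',cv2.resize(p,None,fx=11,fy=11,interpolation=cv2.INTER_CUBIC))
E
```

```text
top
[[ 1.0000e-02  3.2557e+02  2.0284e+02  3.8000e-01  2.7500e+00  4.0700e+00
   4.3400e+00]
 [ 2.0000e-02  3.2583e+02  1.9900e+02  2.5000e-01  2.5000e+00  3.5700e+00
   4.2300e+00]
 [ 3.0000e-02  3.2609e+02  1.9518e+02  3.8000e-01  2.2500e+00  2.7500e+00
   3.9700e+00]
 [ 4.0000e-02  3.2609e+02  1.9136e+02  5.0000e-01  2.5000e+00  2.5300e+00
   4.1300e+00]
 [ 5.0000e-02  3.2570e+02  1.8756e+02  1.2000e-01  2.7500e+00  5.3400e+00
   4.8400e+00]
 [ 7.0000e-02  3.2493e+02  1.8382e+02  1.2000e-01  2.7500e+00  4.8600e+00
   5.0200e+00]
 [ 8.0000e-02  3.2378e+02  1.8019e+02  1.2000e-01  2.7500e+00  4.7600e+00
   4.9300e+00]
 [ 9.0000e-02  3.2227e+02  1.7669e+02  2.5000e-01  2.5000e+00  5.8200e+00
   5.4800e+00]
 [ 1.0000e-01  3.2042e+02  1.7336e+02  2.0000e+00  6.5000e+00  6.5100e+00
   6.1000e+00]
 [ 1.1000e-01  3.1824e+02  1.7023e+02  1.7500e+00  5.5000e+00  6.0700e+00
   7.2900e+00]
 [ 1.3000e-01  3.1576e+02  1.6733e+02  5.0000e-01  3.5000e+00  6.0900e+00
   6.8300e+00]
 [ 1.4000e-01  3.1300e+02  1.6469e+02  5.0000e-01  3.0000e+00  6.1300e+00
   7.9200e+00]
 [ 1.5000e-01  3.0999e+02  1
[... 2127 characters left out ...]
1  2.8876e+02  2.4976e+02  2.7500e+00 -4.5000e+00  4.6300e+00
   7.3200e+00]
 [ 1.9000e-01  2.9272e+02  2.4895e+02 -1.0000e+00  3.0000e+00  3.5400e+00
   7.5200e+00]
 [ 2.0000e-01  2.9653e+02  2.4782e+02 -1.0000e+00  3.0000e+00  4.8000e+00
   7.7600e+00]
 [ 2.1000e-01  3.0014e+02  2.4641e+02 -1.0000e+00  3.0000e+00  6.0300e+00
   7.2700e+00]
 [ 2.2000e-01  3.0354e+02  2.4475e+02 -1.1200e+00  2.7500e+00  7.2100e+00
   8.3500e+00]
 [ 2.3000e-01  3.0689e+02  2.4306e+02 -1.2500e+00  3.0000e+00  8.4200e+00
   7.7800e+00]
 [ 2.5000e-01  3.1020e+02  2.4139e+02 -1.1200e+00  2.7500e+00  7.1600e+00
   7.1600e+00]
 [ 2.6000e-01  3.1350e+02  2.3973e+02 -1.2500e+00  3.0000e+00  7.2400e+00
   7.2300e+00]]
```

View pics/z_top.png

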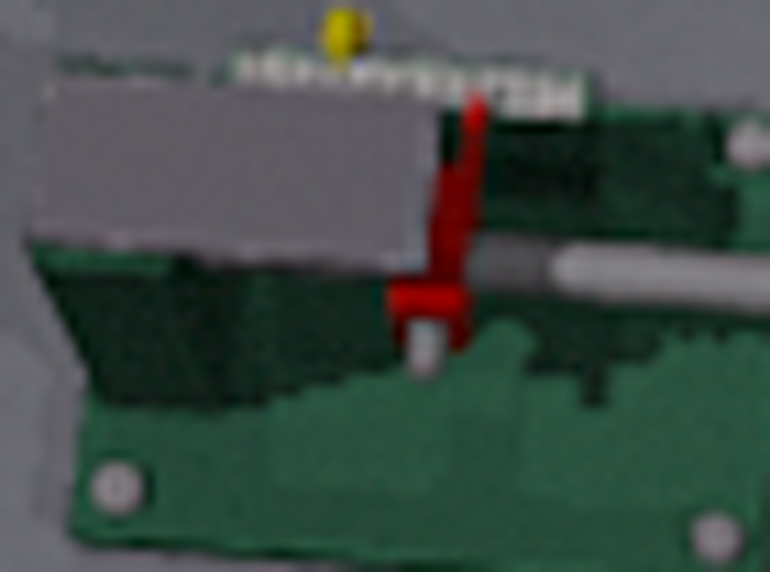

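View pics/z_scene.png

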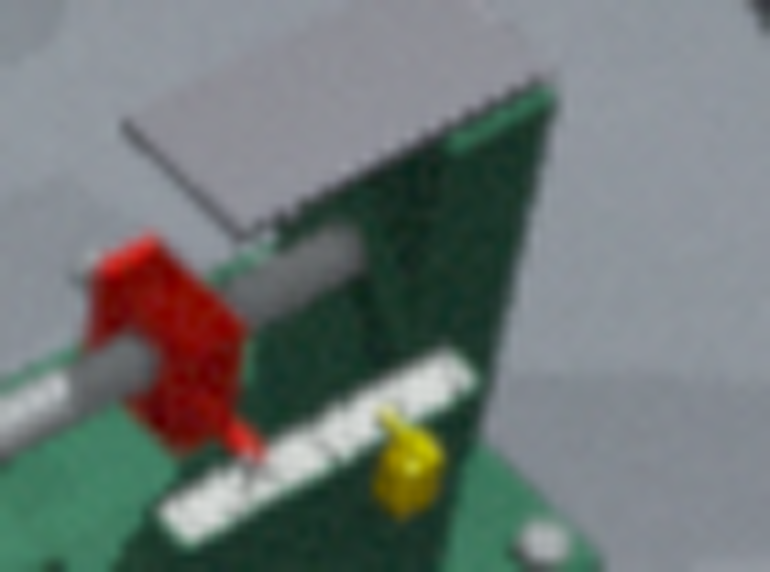

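```bash
cat > fj.py <<'E'
from fit import *
LM={'scene':[((-25,96,172),(325.9,210.6)),((25,96,172),(336.5,220.6)),((25,205,172),(364.1,206.7)),((45,60,100),(329.1,246.1)),((59,60,100),(331.8,249.1)),((59,165,100),(358,234.1)),((45,165,100),(355.6,231.2))],
'top':[((25,96,172),(259.3,138.9)),((-25,96,172),(258.2,154.3)),((-25,205,172),(221.8,151.4)),((25,205,172),(223.9,138.2)),((59,60,100),(273,136.4)),((45,60,100),(272.6,140.5)),((-148,-120,100),(325.9,205.3))]}
def fitall(ims,T0,cams=('top','scene')):
    T=np.array(T0,float);sh={n:np.zeros(3) for n in cams}
    for it in range(6):
        obs={}
        for n in cams:
            ss=np.arange(.006,.255,.008)
            Tn=T
            p,nn,re=profiles(n,ims[n],Tn,ss,w=7 if it<2 else 4)
            k=(re[:,1]>1.5)&(re[:,1]<5.5)&(np.abs(re[:,0])<3)
            obs[n]=(ss[k],(p+nn*re[:,:1])[k],nn[k])
        def f(v):
            out=[]
            for i,n in enumerate(cams):
                s=v[3+3*i:6+3*i];ss,q,nn=obs[n]
                if len(ss): out.append((((proj(n,toworld(axis_pts(ss),v)+s)-q)*nn).sum(1))/.5)
                a=np.array([l[0] for l in LM[n]])/1e3;b=np.array([l[1] for l in LM[n]])
                out.append(((proj(n,toworld(a,v)+s)-b)/.8).ravel())
                out.append(s/.002)
            return np.concatenate(out)
        v0=np.r_[T,np.concatenate([sh[n] for n in cams])]
        s=least_squares(f,v0,loss='soft_l1');T=s.x[:3]
        for i,n in enumerate(cams): sh[n]=s.x[3+3*i:6+3*i]
    return T,sh,s,{n:len(obs[n][0]) for n in cams}
if __name__=='__main__':
    ims={n:cv2.imread(f'pics/{n}0.png') for n in('top','scene')}
    for cams in(('top','scene'),('top',),('scene',)):
        T,sh,s,k=fitall(ims,[.621,-.034,-.06],cams)
        print(cams,T.round(4),np.degrees(T[2]),sh,k,s.cost, 'tip',toworld([-.148,-.12,.1],T))
        print(s.fun.round(1))
        print(np.sqrt(np.diag(np.linalg.inv(s.jac.T@s.jac)))[:3])
E
python3 fj.py
```

```text
('top', 'scene') [ 0.6185 -0.0356 -0.113 ] -6.472338686770061 {'top': array([ 1.77523996e-03, -3.00585955e-04,  2.58180495e-05]), 'scene': array([-0.00177524,  0.00030059,  0.00058942])} {'top': 28, 'scene': 11} 13.260197783437675 tip [[ 0.45789374 -0.13817757  0.1       ]]
[ 0.3  0.3 -0.2  0.2 -0.2  0.6 -0.1  0.2  0.   0.1  0.2  0.2  0.3 -0.2
 -0.1 -0.8 -0.8 -1.  -0.7 -0.5  0.3  0.4  0.1 -0.1 -0.4 -0.1 -0.1 -0.4
  0.4 -1.2 -0.3 -0.4 -0.2 -0.4 -0.4 -3.8  0.5 -0.4  0.5 -0.3 -0.2 -0.1
  0.9 -0.2  0.   0.3  0.3  0.8  0.5  0.2  0.2 -0.   0.2  0.5  0.5  0.5
 -0.8 -1.8 -0.5 -1.1  0.7 -2.3 -1.3 -0.7 -0.9 -0.5  0.5 -0.6 -0.3 -0.6
 -0.9  0.2  0.3]
[0.00229753 0.00172795 0.00536252]
('top',) [ 0.6206 -0.0354 -0.1063] -6.093140451517075 {'top': array([ 1.29070699e-18, -8.40886313e-11, -6.11189462e-04])} {'top': 30} 6.2896652506994855 tip [[ 0.4606492  -0.13899335  0.1       ]]
[ 0.3  0.3  0.  -0.  -0.   0.5 -0.   0.2  0.5  0.2  0.2  0.4  0.2  0.2
 -0.8 -0.8 -0.9 -1.1 -0.6 -0.1  0.4  0.6  0.6  0.4  0.1 -0.4 -0.1 -0.4
 -0.4 -0.4  0.1 -0.9 -0.5 -0.2 -0.4  0.1 -0.7 -3.2  0.1 -0.3  0.1 -0.2
  0.  -0.4  0.  -0.  -0.3]
[0.00215467 0.00213831 0.00595878]
('scene',) [ 0.6157 -0.0351 -0.1299] -7.440141217011802 {'scene': array([-9.05037411e-19, -3.19953073e-19, -1.41770084e-04])} {'scene': 30} 5.902530563705283 tip [[ 0.45342006 -0.13492334  0.1       ]]
[-0.7 -0.2 -0.2  0.  -0.2 -0.5  0.3  0.   0.3  0.   0.   0.3  0.3  0.3
  0.   0.5  0.3  0.3 -0.2 -0.2  0.   0.  -0.2 -0.5 -0.2 -0.5  0.   0.3
  0.8  0.8 -0.5 -1.5 -0.5 -0.6  1.2 -1.4 -1.5 -0.4 -1.2 -0.2  0.7  0.2
 -0.1  0.1 -0.  -0.  -0.1]
[0.00232548 0.00250396 0.0075315 ]
```

```bash
python3 - <<'E'
import cv2
for n,(x,y,w,h) in {'top':(355,170,90,75),'scene':(180,250,60,55)}.items():
    p=cv2.imread(f'pics/{n}0.png')[y:y+h,x:x+w]
    cv2.imwrite(f'pics/f_{n}.png',cv2.resize(p,None,fx=8,fy=8,interpolation=cv2.INTER_CUBIC))
E
```

```text
(no output)
```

View pics/f_top.png

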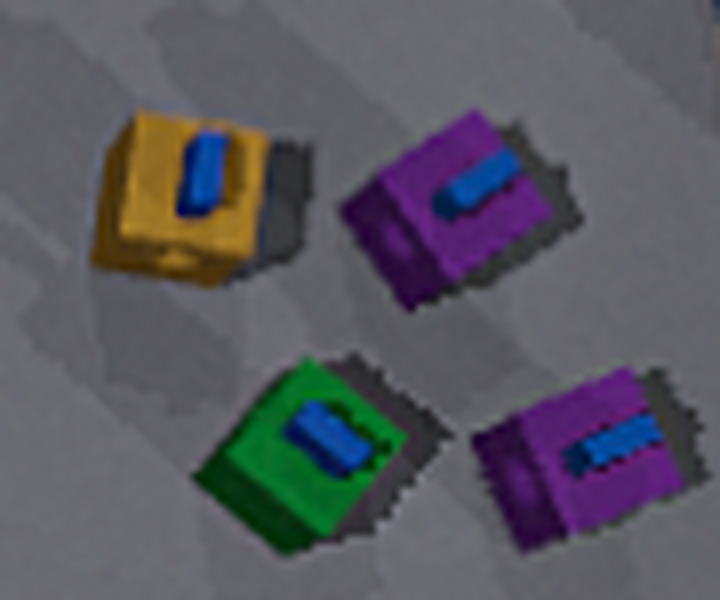

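View pics/f_scene.png

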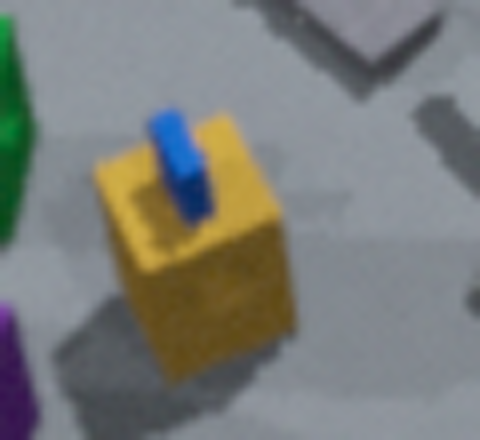

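```bash
cat > ff.py <<'E'
from fit import *
c8=lambda o,l:[(p,((u+.5)/8+o[0]-.5,(v+.5)/8+o[1]-.5)) for p,(u,v) in l]
L={'top':c8((355,170),[((25,26,73),(140,112)),((25,-26,73),(268,130)),((-25,-26,73),(258,258)),((-25,26,73),(122,237)),((-25,26,0),(95,265)),((-25,-26,0),(213,287))]),
'scene':c8((180,250),[((-25,-26,73),(95,165)),((-25,26,73),(230,115)),((25,26,73),(283,212)),((25,-26,73),(148,268)),((25,-26,0),(178,382)),((25,26,0),(295,330))])}
for cams in (('top','scene'),('top',),('scene',)):
    def f(v,cams=cams):
        o=[]
        for i,n in enumerate(cams):
            s=v[3+3*i:6+3*i]
            a=np.array([l[0] for l in L[n]])/1e3;b=np.array([l[1] for l in L[n]])
            o+=[((proj(n,toworld(a,v)+s)-b)/.5).ravel(),s/.002]
        return np.concatenate(o)
    s=least_squares(f,np.r_[.5,-.3,-.1,np.zeros(3*len(cams))],loss='soft_l1')
    print(cams,s.x.round(4),np.degrees(s.x[2]),s.cost);print(s.fun.round(1))
E
python3 ff.py
```

```text
('top', 'scene') [ 5.003e-01 -3.093e-01 -1.962e-01  7.000e-04 -1.200e-03  3.000e-04
 -7.000e-04  1.200e-03  5.000e-04] -11.244104414806335 6.328242471543788
[-0.1 -0.3  0.3  0.7 -1.2 -0.6  0.2 -0.9 -0.8  0.9  0.8  0.6  0.4 -0.6
  0.1 -0.2  0.6 -0.2 -0.9  0.4  0.  -0.2  0.7 -1.7  0.6  1.9 -0.8 -0.4
  0.6  0.3]
('top',) [ 0.5012 -0.3107 -0.1816  0.      0.     -0.    ] -10.407221617546192 2.2366909308041416
[-0.2 -0.2  0.2  0.4 -0.9 -0.9  0.5 -0.7 -0.5  1.   1.1  0.4  0.   0.
 -0. ]
('scene',) [ 4.990e-01 -3.078e-01 -2.093e-01  0.000e+00 -0.000e+00 -2.000e-04] -11.989583031537686 3.1346576792231904
[ 0.   0.2  0.1 -0.9  0.3  0.2 -0.4  0.5 -1.9  0.4  1.8 -0.7  0.  -0.
 -0.1]
```

```bash
cat > d.py <<'E'
import sys,json
from h import *
from scipy.spatial.transform import Rotation as Ro
def Rt(yaw,tilt=0):
    """tool pointing down, tool z at yaw (deg); tilt: fingers lean forward along tool z"""
    c,s=np.cos(np.radians(yaw)),np.sin(np.radians(yaw))
    z=np.array([c,s,0.]);x=np.array([0,0,-1.]);t=np.radians(tilt)
    X=x*np.cos(t)+z*np.sin(t);Z=z*np.cos(t)-x*np.sin(t);Y=np.cross(Z,X)
    return np.c_[X,Y,Z]
def show(pos,yaw,tilt=0):
    s=r.sense();R=s['ee_rot'];p=s['tcp_pos']
    d=R.T@(np.array(pos)-p)*100
    w=Ro.from_matrix(R.T@Rt(yaw,tilt)).as_rotvec(degrees=True)/10
    print('t',round(s['time_s'],2),'tcp',p.round(4),'yawz',np.degrees(np.arctan2(R[1,2],R[0,2])).round(2),'F',s['wrist_force'].round(1),'M',s['moment'].round(2),'g',round(s['gripper_width'],3),'j',s['joints'].round(0))
    print('row',d.round(2),w.round(3))
if __name__=='__main__': show([float(a) for a in sys.argv[1:4]],*[float(a) for a in sys.argv[4:]])
E
python3 d.py .5 -.309 .2 -11
```

```text
t 0.1 tcp [0.2309 0.5802 0.2216] yawz 158.29 F [ 0.6 -0.  -0.9] M [-0.03  0.03 -0.03] g 0.999 j [ 83.  22.   0.  -0. -68. -15.]
row [  2.31  72.65 -57.9 ] [ 1.6929e+01 -1.7000e-02 -1.0000e-03]
```

Emit:
play_rows:
  plan:
    - [[2.3,72.6,-57.9,16.9,0,0],[2.3,72.6,-57.9,16.9,0,0],[2.3,72.6,-57.9,16.9,0,0],[2.3,72.6,-57.9,16.9,0,0],[2.3,72.6,-57.9,16.9,0,0]]
  hand: 0.4

```text
time_s: 0.72
tcp_pos: [0.3218, 0.2795, 0.2146]
ee_rot: [[-0.0, -0.969, -0.246], [-0.0, -0.246, 0.969], [-1.0, 0.0, -0.0]]
wrist_force: [1.3, -0.2, 0.8]
gripper_width: 0.517
```

```bash
python3 d.py .5 -.309 .2 -11
```

```text
t 0.72 tcp [0.3218 0.2795 0.2146] yawz 104.26 F [ 1.3 -0.2  0.8] M [ 0.08 -0.15 -0.  ] g 0.517 j [ 63.   3. -26.   0. -61. -49.]
row [  1.47  -2.77 -61.43] [ 1.1526e+01 -2.0000e-03  1.0000e-03]
```

Emit:
play_rows:
  plan:
    - [[1.5,-2.8,-61.4,11.5,0,0],[1.5,-2.8,-61.4,11.5,0,0],[1.5,-2.8,-61.4,11.5,0,0],[1.5,-2.8,-61.4,11.5,0,0],[1.5,-2.8,-61.4,11.5,0,0]]

```text
time_s: 1.35
tcp_pos: [0.4142, -0.0187, 0.2073]
ee_rot: [[0.001, -0.772, 0.636], [0.0, 0.636, 0.772], [-1.0, -0.0, 0.001]]
wrist_force: [0.6, 0.8, 1.1]
gripper_width: 0.403
```

```bash
python3 d.py .5 -.309 .2 -11
```

```text
t 1.35 tcp [ 0.4142 -0.0187  0.2073] yawz 50.54 F [0.6 0.8 1.1] M [ 0.12 -0.23  0.01] g 0.403 j [ 20.   2. -28.  -0. -60. -60.]
row [  0.73 -25.07 -16.96] [ 6.154e+00  5.000e-03 -0.000e+00]
```

Emit:
play_rows:
  plan:
    - [[0.7,-25.1,-17.0,6.15,0,0],[0.7,-25.1,-17.0,6.15,0,0],[0.7,-25.1,-17.0,6.15,0,0],[0.7,-25.1,-17.0,6.15,0,0],[0.7,-25.1,-17.0,6.15,0,0]]

```text
time_s: 1.98
tcp_pos: [0.5015, -0.3093, 0.1995]
ee_rot: [[-0.001, 0.057, 0.998], [0.0, 0.998, -0.057], [-1.0, 0.0, -0.001]]
wrist_force: [0.8, 0.3, 0.9]
gripper_width: 0.404
```

```bash
python3 d.py .5 -.309 .2 -11
```

```text
t 1.98 tcp [ 0.5015 -0.3093  0.1995] yawz -3.26 F [0.8 0.3 0.9] M [ 0.09 -0.27  0.01] g 0.404 j [-16.  20.  -7.  -0. -64. -77.]
row [-0.05  0.02 -0.15] [ 0.774 -0.005 -0.001]
```

Emit:
play_rows:
  plan:
    - [[1.0,0,-0.15,0.77,0,0],[4.0,0,-0.15,0.77,0,0],[7.0,0,-0.15,0.77,0,0],[8.0,0,-0.15,0.77,0,0],[8.0,0,-0.15,0.77,0,0]]

```text
time_s: 2.6
tcp_pos: [0.4999, -0.3069, 0.1198]
ee_rot: [[-0.001, 0.183, 0.983], [0.0, 0.983, -0.183], [-1.0, -0.0, -0.001]]
wrist_force: [0.7, -0.3, -0.1]
gripper_width: 0.408
```

```bash
python3 d.py .5 -.309 .12 -11; python3 - <<'E'
from h import *
o=[]
for n,(x,y,w,h) in {'top':(345,165,70,60),'scene':(175,230,70,60)}.items():
    p,d=r.capture(n);cv2.imwrite(f'pics/{n}1.png',p);np.save(f'pics/{n}1.npy',d)
    q=p.copy()
    o.append(cv2.resize(p[y:y+h,x:x+w],None,fx=5.6,fy=5.6,interpolation=cv2.INTER_CUBIC))
cv2.imwrite('pics/g1.png',np.hstack(o))
s=r.sense();print(proj('top',[s['tcp_pos']]),proj('scene',[s['tcp_pos']]))
E
```

```text
t 2.6 tcp [ 0.4999 -0.3069  0.1198] yawz -10.53 F [ 0.7 -0.3 -0.1] M [ 0.03 -0.19 -0.01] g 0.408 j [-16.  24. -13.   0. -53. -85.]
row [-0.02 -0.2   0.05] [ 0.047 -0.007  0.001]
[[381.0912924  189.19865554]] [[201.81628783 263.24620306]]
```

View pics/g1.png

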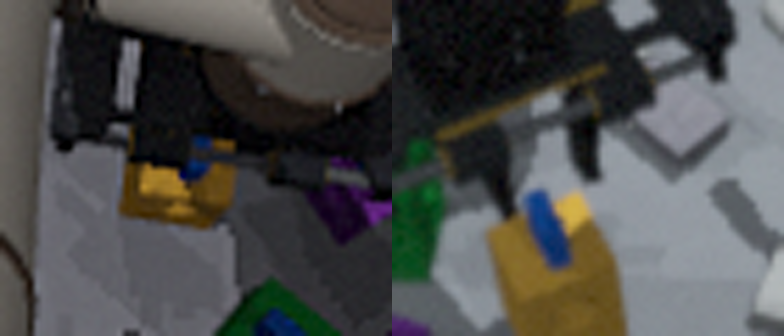

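```bash
python3 - <<'E'
from h import *
for P in ([.4999,-.3069,.103],[.5003,-.3093,.103],[.4999,-.3069,.12]):print(proj('top',[P]),proj('scene',[P]))
d=np.load('pics/scene1.npy');C=cloud('scene',d);im=cv2.imread('pics/scene1.png').astype(int)
m=(im[...,0]>im[...,2]+60);m[:240]=0;m[290:]=0;m[:,:190]=0;m[:,220:]=0
P=C[m];print(len(P),P.mean(0),np.argwhere(m).mean(0)[::-1])
for z in(.08,.09,.095,.1):
  k=P[:,2]>z;print(z,k.sum(),P[k].mean(0),P[k].min(0),P[k].max(0))
E
```

```text
[[379.83682478 190.79547775]] [[202.4600718  266.93334009]]
[[380.59899452 190.6498192 ]] [[201.82002656 267.46906412]]
[[380.92273923 189.60306446]] [[201.77431578 263.27472674]]
50 [ 0.50522178 -0.3121806   0.09857231] [202.12 270.06]
0.08 50 [ 0.50522178 -0.3121806   0.09857231] [ 0.4867057  -0.31848351  0.08447711] [ 0.51787135 -0.30328501  0.1074193 ]
0.09 42 [ 0.50335547 -0.31198491  0.10087045] [ 0.4867057  -0.31848351  0.0903425 ] [ 0.51544404 -0.30328501  0.1074193 ]
0.095 38 [ 0.50255606 -0.31159618  0.10185726] [ 0.4867057  -0.31742186  0.09590127] [ 0.51544404 -0.30328501  0.1074193 ]
0.1 30 [ 0.50046762 -0.31105788  0.10289424] [ 0.4867057  -0.31742186  0.10004469] [ 0.51334294 -0.30328501  0.1074193 ]
```

Emit:
play_rows:
  plan:
    - [[0,-0.3,0.05,0,0,0],[1.5,-0.3,0.05,0,0,0],[3.0,-0.3,0.05,0,0,0],[4.1,-0.3,0.05,0,0,0],[4.2,-0.3,0.05,0,0,0]]

```text
time_s: 3.32
tcp_pos: [0.4991, -0.3097, 0.0766]
ee_rot: [[-0.003, 0.183, 0.983], [0.001, 0.983, -0.183], [-1.0, 0.0, -0.003]]
wrist_force: [0.8, 0.4, 0.1]
gripper_width: 0.396
```

```bash
python3 d.py .5 -.31 .078 -11
```

```text
t 3.33 tcp [ 0.4991 -0.3097  0.0766] yawz -10.55 F [0.8 0.4 0.1] M [-0.   -0.18  0.03] g 0.396 j [-16.  27. -15.  -0. -48. -85.]
row [-0.14 -0.01  0.09] [ 0.045 -0.017 -0.002]
```

Close on the lug.

Emit:
play_rows:
  plan:
    - [[-0.1,0,0.1,0,0,0],[-0.1,0,0.1,0,0,0],[-0.1,0,0.1,0,0,0],[-0.1,0,0.1,0,0,0],[-0.1,0,0.1,0,0,0]]
  hand: 0

```text
time_s: 3.95
tcp_pos: [0.5011, -0.3102, 0.0796]
ee_rot: [[0.001, 0.183, 0.983], [-0.0, 0.983, -0.183], [-1.0, -0.0, 0.001]]
wrist_force: [-1.3, -0.1, 2.1]
gripper_width: 0.136
```

```bash
python3 d.py .5 -.31 .2 -6.5;
```

```text
t 3.95 tcp [ 0.5011 -0.3102  0.0796] yawz -10.54 F [-1.3 -0.1  2.1] M [ 0.26 -0.04 -0.  ] g 0.136 j [-16.  26. -15.   0. -48. -85.]
row [-12.04  -0.    -0.11] [-0.404  0.003  0.001]
```

```bash
python3 - <<'E'
from h import *
for n in('top','scene'):
    C=cloud(n,np.load(f'pics/{n}0.npy'));
    m=(C[...,0]>.28)&(C[...,0]<.5)&(C[...,1]>-.26)&(C[...,1]<-.08)&(C[...,2]>.02)
    P=C[m]
    for a in np.arange(.28,.5,.03):
        k=(P[:,0]>a)&(P[:,0]<a+.03);
        if k.sum():print(n,a.round(2),k.sum(),P[k][:,2].max().round(3),np.median(P[k][:,2]).round(3),P[k][:,1].min().round(3),P[k][:,1].max().round(3))
E
```

```text
top 0.28 21 0.027 0.023 -0.206 -0.196
top 0.31 20 0.027 0.022 -0.206 -0.19
top 0.34 45 0.026 0.022 -0.212 -0.173
top 0.37 59 0.028 0.022 -0.21 -0.171
top 0.4 41 0.026 0.021 -0.205 -0.167
top 0.43 25 0.024 0.021 -0.203 -0.165
top 0.46 48 0.116 0.108 -0.146 -0.132
top 0.49 12 0.117 0.109 -0.146 -0.134
scene 0.28 13 0.024 0.021 -0.207 -0.197
scene 0.31 6 0.025 0.023 -0.203 -0.195
scene 0.34 25 0.024 0.022 -0.215 -0.177
scene 0.37 38 0.025 0.022 -0.213 -0.174
scene 0.4 19 0.024 0.021 -0.21 -0.176
scene 0.43 26 0.024 0.021 -0.206 -0.171
scene 0.46 40 0.111 0.105 -0.15 -0.134
scene 0.49 15 0.109 0.106 -0.152 -0.136
```

Emit:
play_rows:
  plan:
    - [[-1.5,0,0,0,0,0],[-4.5,0,0,-0.2,0,0],[-8.0,0,0,-0.4,0,0],[-11.5,0,0,-0.4,0,0],[-12.0,0,0,-0.4,0,0]]

```text
time_s: 4.58
tcp_pos: [0.5021, -0.3106, 0.2019]
ee_rot: [[0.005, 0.114, 0.993], [-0.002, 0.993, -0.114], [-1.0, -0.001, 0.006]]
wrist_force: [-0.7, 0.1, -4.5]
gripper_width: 0.134
```

Emit:
play_rows:
  plan:
    - [[0,3.0,-2.5,0,0,0],[0,8.0,-6.0,0,0,0],[0,13.5,-9.5,0,0,0],[0,16.6,-10.9,0,0,0],[0,16.6,-10.9,0,0,0]]

```text
time_s: 5.2
tcp_pos: [0.4093, -0.1309, 0.198]
ee_rot: [[-0.003, 0.111, 0.994], [0.001, 0.994, -0.111], [-1.0, 0.001, -0.003]]
wrist_force: [0.2, -1.2, -3.3]
gripper_width: 0.131
```

```bash
python3 d.py .413 -.133 .1346 -6.5
```

```text
t 5.2 tcp [ 0.4093 -0.1309  0.198 ] yawz -6.38 F [ 0.2 -1.2 -3.3] M [-0.01 -0.24 -0.03] g 0.131 j [   4.    4.  -27.   -0.  -59. -100.]
row [ 6.34 -0.17  0.41] [ 0.012 -0.016 -0.005]
```

Emit:
play_rows:
  plan:
    - [[1.0,0,0.2,0,0,0],[3.0,-0.2,0.2,0,0,0],[5.2,-0.2,0.2,0,0,0],[6.3,-0.2,0.2,0,0,0],[6.3,-0.2,0.2,0,0,0]]

```text
time_s: 5.82
tcp_pos: [0.4128, -0.1356, 0.135]
ee_rot: [[-0.003, 0.115, 0.993], [-0.0, 0.993, -0.115], [-1.0, -0.001, -0.003]]
wrist_force: [-0.0, 1.0, -4.8]
gripper_width: 0.14
```

```bash
python3 d.py .413 -.133 .1346 -6.5; python3 - <<'E'
from h import *
for n,(x,y,w,h) in {'top':(300,150,70,80),'scene':(205,195,90,70)}.items():
    p,d=r.capture(n);cv2.imwrite(f'pics/{n}2.png',p);np.save(f'pics/{n}2.npy',d)
    cv2.imwrite(f'pics/i_{n}.png',cv2.resize(p[y:y+h,x:x+w],None,fx=7,fy=7,interpolation=cv2.INTER_CUBIC))
E
```

```text
t 5.83 tcp [ 0.4128 -0.1356  0.135 ] yawz -6.61 F [-0.   1.  -4.8] M [-0.03 -0.22  0.  ] g 0.14 j [   3.    9.  -32.    0.  -49. -100.]
row [ 0.04  0.26 -0.01] [-0.011 -0.018  0.003]
```

View pics/i_top.png

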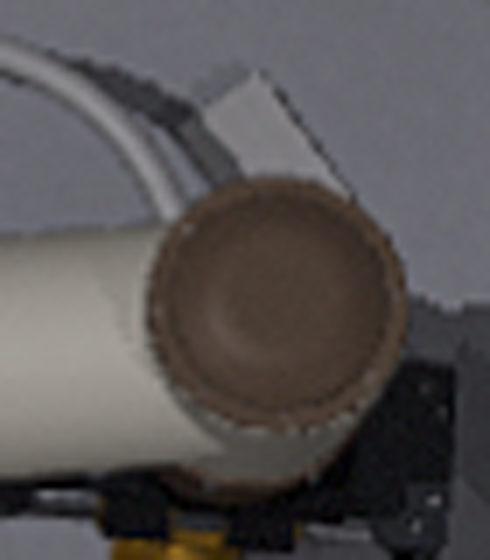

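View pics/i_scene.png

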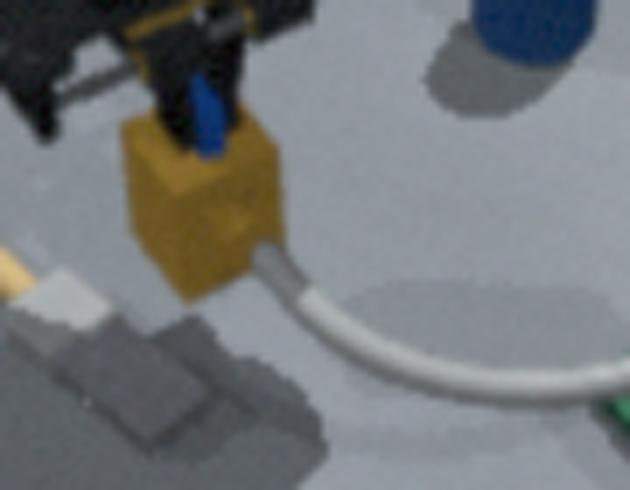

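```bash
python3 - <<'E'
from fj import *
p=cv2.imread('pics/scene2.png')
s=[r.sense()['tcp_pos'] for _ in range(3)];print(s)
T=np.array([.6157,-.0351,-.1299])
# rod scene-only, visible from s>.004
def fitscene(im,T):
    for it in range(6):
        ss=np.arange(.012,.25,.008)
        pp,nn,re=profiles('scene',im,T,ss,w=5 if it<2 else 4)
        k=(re[:,1]>1.5)&(re[:,1]<5)&(np.abs(re[:,0])<3)
        S,q,N=ss[k],(pp+nn*re[:,:1])[k],nn[k]
        a=np.array([l[0] for l in LM['scene']])/1e3;b=np.array([l[1] for l in LM['scene']])
        f=lambda v:np.r_[((proj('scene',toworld(axis_pts(S),v))-q)*N).sum(1)/.3,((proj('scene',toworld(a,v))-b)/.8).ravel()]
        s=least_squares(f,T,loss='soft_l1');T=s.x
    return T,s,k.sum()
T,s,k=fitscene(p,T);print(T,np.degrees(T[2]),k,s.cost,toworld([[-.148,-.12,.1],[-.12,-.12,.1]],T))
c=[((-25,-26,73),(125,130)),((25,26,73),(283,150)),((25,-26,73),(172,195)),((25,-26,0),(188,300))]
a=np.array([l[0] for l in c])/1e3+[0,0,.0554];b=(np.array([l[1] for l in c])+.5)/7+[204.5,194.5]
for yaw in (None,-.1134):
    g=(lambda v:(proj('scene',toworld(a,v))-b).ravel()) if yaw is None else (lambda v:(proj('scene',toworld(a,[v[0],v[1],yaw]))-b).ravel())
    q=least_squares(g,[.41,-.133,-.11][:3 if yaw is None else 2],loss='soft_l1');print(q.x,q.fun.round(1))
E
```

```text
[array([ 0.41398124, -0.13536572,  0.13645891]), array([ 0.41398124, -0.13536572,  0.13645891]), array([ 0.41398124, -0.13536572,  0.13645891])]
[ 0.61585809 -0.03518231 -0.13267171] -7.601528984413474 26 5.034050285416507 [[ 0.45328477 -0.13454989  0.1       ]
 [ 0.48103871 -0.13825381  0.1       ]]
[ 0.41218927 -0.13272344 -0.153653  ] [-0.3 -1.1  0.  -0.   0.5  0.1 -0.2  0.9]
[ 0.41183739 -0.13330387] [-0.7 -0.8 -0.1 -0.4  0.8  0.2  0.   1. ]
```

Emit:
play_rows:
  plan:
    - [[0,0.15,0.2,0,0,0],[0.1,0.28,0.6,0,0,0],[0.1,0.28,1.0,0,0,0],[0.1,0.28,1.3,0,0,0],[0.1,0.28,1.5,0,0,0]]

```text
time_s: 6.55
tcp_pos: [0.4288, -0.134, 0.1352]
ee_rot: [[0.0, 0.114, 0.993], [-0.0, 0.993, -0.114], [-1.0, -0.0, 0.0]]
wrist_force: [-0.0, -0.8, -5.4]
gripper_width: 0.133
```

```bash
python3 d.py .43 -.134 .1346 -6.8; python3 - <<'E'
from h import *
for n,(x,y,w,h) in {'scene':(215,195,50,60)}.items():
    p,d=r.capture(n);cv2.imwrite(f'pics/{n}3.png',p)
    cv2.imwrite(f'pics/i_{n}.png',cv2.resize(p[y:y+h,x:x+w],None,fx=10,fy=10,interpolation=cv2.INTER_CUBIC))
E
```

```text
t 6.55 tcp [ 0.4288 -0.134   0.1352] yawz -6.55 F [-0.  -0.8 -5.4] M [ 0.08 -0.11 -0.04] g 0.133 j [   3.   10.  -30.    0.  -49. -100.]
row [0.06 0.01 0.12] [0.025 0.    0.   ]
```

View pics/i_scene.png

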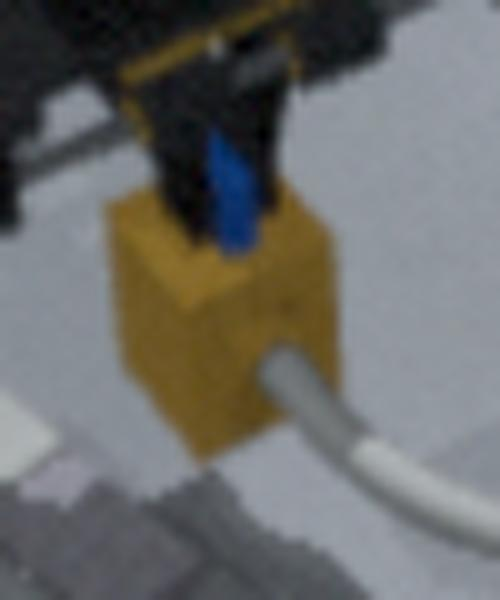

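```bash
python3 - <<'E'
from fj import *
c=[((-25,-26,73),(107,205)),((25,26,73),(335,237)),((25,-26,73),(190,305)),((25,-26,0),(205,462)),((25,26,0),(341,385)),((-25,-26,0),(122,360))]
a=np.array([l[0] for l in c])/1e3;b=(np.array([l[1] for l in c])+.5)/10+[214.5,194.5]
g=lambda v:(proj('scene',toworld(a,v)+[0,0,v[3]])-b).ravel()
q=least_squares(g,[.41,-.133,-.11,.0554],loss='soft_l1');print(q.x.round(4),q.fun.round(1))
g2=lambda v:(proj('scene',toworld(a,[v[0],v[1],-.1134])+[0,0,v[2]])-b).ravel()
q2=least_squares(g2,[.41,-.133,.0554],loss='soft_l1');print(q2.x.round(4),q2.fun.round(1))
I=cv2.imread('pics/i_scene.png')
v=np.array([q2.x[0],q2.x[1],-.1134,q2.x[2]])
pts={'bore':toworld([.025,0,.045],v)+[0,0,v[3]],'tipS':[[.4533,-.1346,.1]],'tipC':[[.4561,-.1360,.1]],'s10':toworld([-.138,-.12,.1],[.6159,-.0352,-.1327]),'s20':toworld([-.128,-.12,.1],[.6159,-.0352,-.1327])}
for k,P in pts.items():
    u=(proj('scene',P)[0]-[214.5,194.5])*10;print(k,u.round(0));cv2.circle(I,tuple(int(t) for t in u),3,(0,0,255) if k=='bore' else (0,255,0),-1)
cv2.imwrite('pics/i2.png',I)
E
```

```text
[ 0.4056 -0.1182 -0.0891  0.0283] [-0.1  0.1 -0.1 -0.3  0.   0.1 -0.1 -0.3  0.1  0.3  0.1  0.1]
[ 0.4066 -0.1186  0.0294] [ 0.1 -0.1 -0.  -0.1 -0.2  0.  -0.3 -0.3  0.2  0.6  0.2 -0.1]
bore [267. 332.]
tipS [272. 338.]
tipC [274. 346.]
s10 [288. 360.]
s20 [305. 381.]
```

View pics/i2.png

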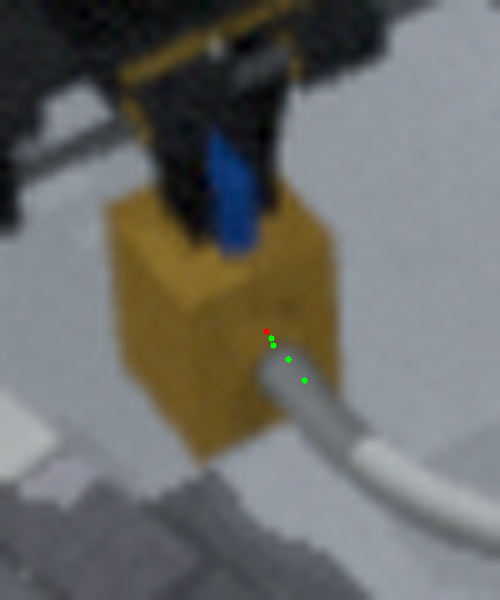

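Emit:
play_rows:
  plan:
    - [[0,-0.2,0.0,0,0,0],[0,-0.2,0.3,0,0,0],[0,-0.2,0.6,0,0,0],[0,-0.2,0.9,0,0,0],[0,-0.2,1.0,0,0,0]]

```text
time_s: 7.22
tcp_pos: [0.4386, -0.1371, 0.1352]
ee_rot: [[0.0, 0.114, 0.993], [-0.0, 0.993, -0.114], [-1.0, -0.0, 0.0]]
wrist_force: [0.0, -0.5, -3.9]
gripper_width: 0.136
```

```bash
python3 d.py .43 -.134 .1346 -6.8; python3 - <<'E'
from h import *
for n,(x,y,w,h) in {'scene':(215,195,50,60)}.items():
    p,d=r.capture(n);cv2.imwrite(f'pics/{n}3.png',p)
    cv2.imwrite(f'pics/i_{n}.png',cv2.resize(p[y:y+h,x:x+w],None,fx=10,fy=10,interpolation=cv2.INTER_CUBIC))
E
```

```text
t 7.22 tcp [ 0.4386 -0.1371  0.1352] yawz -6.55 F [ 0.  -0.5 -3.9] M [ 0.02 -0.18 -0.01] g 0.136 j [   3.   11.  -29.    0.  -50. -100.]
row [ 0.06  0.21 -0.89] [0.025 0.    0.   ]
```

View pics/i_scene.png

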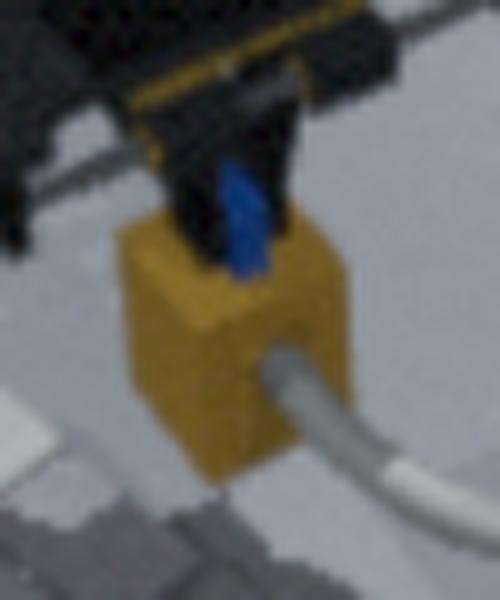

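Emit:
play_rows:
  plan:
    - [[0,0,0.25,0,0,0],[0,0,0.5,0,0,0],[0,0,0.75,0,0,0],[0,0,1.0,0,0,0],[0,0,1.0,0,0,0]]

```text
time_s: 7.9
tcp_pos: [0.4484, -0.1382, 0.1352]
ee_rot: [[0.0, 0.114, 0.993], [-0.0, 0.993, -0.114], [-1.0, -0.0, 0.0]]
wrist_force: [1.1, 0.4, -4.6]
gripper_width: 0.138
```

```bash
python3 d.py .43 -.134 .1346 -6.8; python3 - <<'E'
from h import *
for n,(x,y,w,h) in {'scene':(215,195,50,60)}.items():
    p,d=r.capture(n);cv2.imwrite(f'pics/{n}3.png',p)
    cv2.imwrite(f'pics/i_{n}.png',cv2.resize(p[y:y+h,x:x+w],None,fx=10,fy=10,interpolation=cv2.INTER_CUBIC))
E
```

```text
t 7.9 tcp [ 0.4484 -0.1382  0.1352] yawz -6.55 F [ 1.1  0.4 -4.6] M [-0.03 -0.22 -0.01] g 0.138 j [  3.  12. -28.   0. -50. -99.]
row [ 0.06  0.21 -1.88] [0.025 0.    0.   ]
```

View pics/i_scene.png

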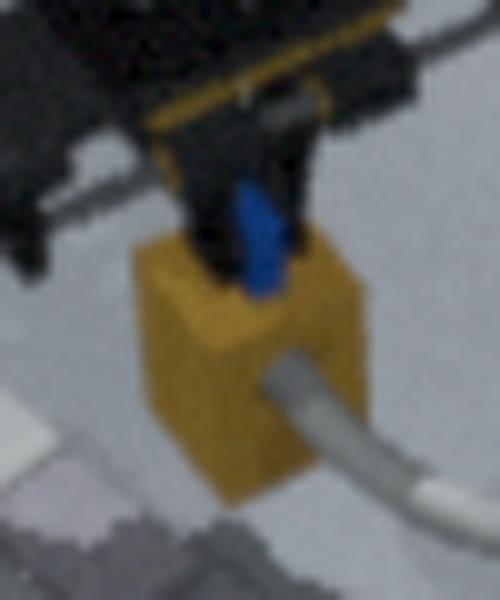

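```bash
cat > path.py <<'E'
import sys
from d import *
from fit import toworld,tojig,axis_pts
T=np.array([.6197,-.0355,np.radians(-6.3)])
try: T=np.array(json.load(open('T.json')))
except Exception: pass
def pose(s):
    u=np.linspace(max(s-.025,0),max(s+.025,.002),41)
    P=axis_pts(u)[:,:2]
    if s<0: c=np.array([-.148+s,-.12]);a=0.
    else:
        m=P.mean(0);_,_,V=np.linalg.svd(P-m);t=V[0];t=t*np.sign(t@(P[-1]-P[0]))
        c0=axis_pts([s])[0,:2];c=m+t*((c0-m)@t);a=np.arctan2(t[1],t[0])
    w=toworld([c[0],c[1],.1],T)[0]
    return w,np.degrees(a+T[2])
def s_of(p):
    g=np.arange(-.04,.36,.0005);Q=np.array([pose(s)[0][:2] for s in g]);i=np.argmin(((Q-p[:2])**2).sum(1));return g[i]
if __name__=='__main__':
    z=float(sys.argv[1]);ds=[float(a) for a in sys.argv[2:]]
    s=r.sense();R=s['ee_rot'];p=s['tcp_pos'];s0=s_of(p);w,y=pose(s0)
    lat=Rt(y).T@(w-p);print('s',s0.round(4),'lateral err(to target) mm',(lat[1]*1e3).round(1),'yaw',np.degrees(np.arctan2(R[1,2],R[0,2])).round(1),'want',y.round(1),'F tool',(R.T@s['wrist_force']).round(1),'Mx',(R.T@s['moment']).round(2),'z',p[2].round(4),'g',round(s['gripper_width'],3),'t',s['time_s'])
    for d in ds:
        w,y=pose(s0+d/1e3);w[2]=z
        print((R.T@(w-p)*100).round(2),(Ro.from_matrix(R.T@Rt(y)).as_rotvec(degrees=True)/10).round(2))
E
python3 path.py .1346 5 10 15 20 20
```

```text
s -0.011 lateral err(to target) mm 0.9 yaw -6.6 want -6.3 F tool [ 4.5  0.1 -0.2] Mx [-0.   -0.16  0.07] z 0.1351 g 0.134 t 7.95
[0.05 0.09 0.52] [-0.03 -0.   -0.  ]
[0.05 0.1  1.02] [-0.03 -0.   -0.  ]
[0.05 0.1  1.52] [-0.03 -0.   -0.  ]
[0.05 0.1  2.02] [-0.03 -0.   -0.  ]
[0.05 0.1  2.02] [-0.03 -0.   -0.  ]
```

Emit:
play_rows:
  plan:
    - [[0,0.05,0.5,0,0,0],[0,0.05,1.0,0,0,0],[0,0.05,1.5,0,0,0],[0,0.05,2.0,0,0,0],[0,0.05,2.0,0,0,0]]

```text
time_s: 8.57
tcp_pos: [0.4686, -0.14, 0.1351]
ee_rot: [[0.0, 0.114, 0.993], [-0.0, 0.993, -0.114], [-1.0, -0.0, 0.0]]
wrist_force: [-0.2, 0.6, -3.7]
gripper_width: 0.134
```

```bash
python3 path.py .1346 5 10 15 20 20; python3 - <<'E'
from h import *
for n,(x,y,w,h) in {'scene':(215,195,50,60)}.items():
    p,d=r.capture(n);cv2.imwrite(f'pics/{n}3.png',p)
    cv2.imwrite(f'pics/i_{n}.png',cv2.resize(p[y:y+h,x:x+w],None,fx=10,fy=10,interpolation=cv2.INTER_CUBIC))
E
```

```text
s 0.0095 lateral err(to target) mm 0.5 yaw -6.5 want -6.2 F tool [ 3.7  0.6 -0.3] Mx [-0.04 -0.14  0.05] z 0.1351 g 0.134 t 8.575
[0.05 0.05 0.52] [-0.07  0.    0.  ]
[0.05 0.06 1.02] [-0.12  0.    0.  ]
[0.05 0.08 1.52] [-0.18  0.    0.  ]
[0.05 0.11 2.02] [-0.29  0.    0.  ]
[0.05 0.11 2.02] [-0.29  0.    0.  ]
```

View pics/i_scene.png

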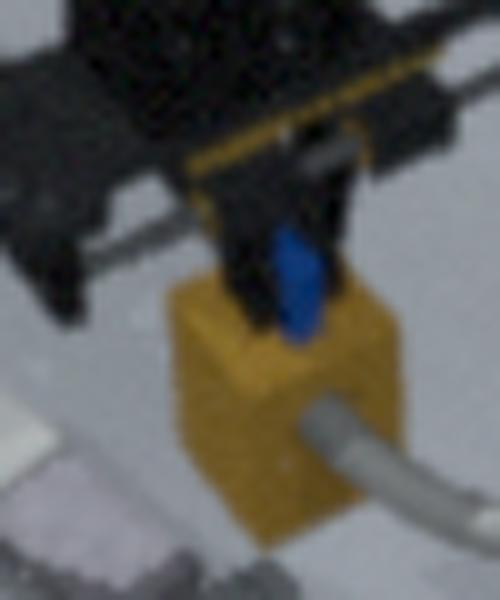

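Emit:
play_rows:
  plan:
    - [[0,0.05,0.5,-0.07,0,0],[0,0.05,1.0,-0.12,0,0],[0,0.08,1.5,-0.18,0,0],[0,0.11,2.0,-0.29,0,0],[0,0.11,2.0,-0.29,0,0]]

```text
time_s: 9.25
tcp_pos: [0.4886, -0.1412, 0.1351]
ee_rot: [[0.0, 0.063, 0.998], [-0.0, 0.998, -0.063], [-1.0, -0.0, 0.0]]
wrist_force: [-0.7, -0.2, -4.0]
gripper_width: 0.132
```

```bash
python3 path.py .1346 5 10 15 20 20
```

```text
s 0.0295 lateral err(to target) mm -0.0 yaw -3.6 want -3.6 F tool [ 4.  -0.3 -0.7] Mx [-0.01 -0.13 -0.01] z 0.1351 g 0.132 t 9.25
[0.05 0.01 0.52] [-0.15  0.    0.  ]
[0.05 0.03 1.01] [-0.33  0.    0.  ]
[0.05 0.07 1.51] [-0.53  0.    0.  ]
[0.05 0.13 2.  ] [-0.76  0.    0.  ]
[0.05 0.13 2.  ] [-0.76  0.    0.  ]
```

Emit:
play_rows:
  plan:
    - [[0,0,0.5,-0.15,0,0],[0,0.03,1.0,-0.33,0,0],[0,0.07,1.5,-0.53,0,0],[0,0.13,2.0,-0.76,0,0],[0,0.13,2.0,-0.76,0,0]]

```text
time_s: 9.88
tcp_pos: [0.5087, -0.1411, 0.1351]
ee_rot: [[0.0, -0.069, 0.998], [-0.0, 0.998, 0.069], [-1.0, -0.0, 0.0]]
wrist_force: [-0.6, 0.3, -3.3]
gripper_width: 0.137
```

```bash
python3 path.py .1346 5 10 15 20 20;python3 - <<'E'
from h import *
for n,(x,y,w,h) in {'scene':(215,195,70,60)}.items():
    p,d=r.capture(n);cv2.imwrite(f'pics/{n}3.png',p)
    cv2.imwrite(f'pics/i_{n}.png',cv2.resize(p[y:y+h,x:x+w],None,fx=8,fy=8,interpolation=cv2.INTER_CUBIC))
E
```

```text
s 0.0495 lateral err(to target) mm -0.0 yaw 4.0 want 4.0 F tool [ 3.3  0.3 -0.5] Mx [-0.03 -0.09 -0.05] z 0.1351 g 0.137 t 9.875
[0.05 0.01 0.5 ] [-0.24  0.    0.  ]
[0.05 0.04 0.99] [-0.48  0.    0.  ]
[0.05 0.09 1.48] [-0.71  0.    0.  ]
[0.05 0.16 1.98] [-0.95  0.    0.  ]
[0.05 0.16 1.98] [-0.95  0.    0.  ]
```

View pics/i_scene.png

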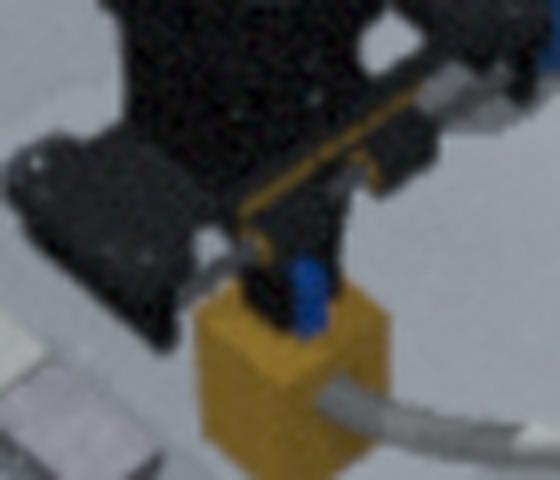

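Emit:
play_rows:
  plan:
    - [[0,0,0.5,-0.24,0,0],[0,0.04,1.0,-0.48,0,0],[0,0.09,1.5,-0.71,0,0],[0,0.16,2.0,-0.95,0,0],[0,0.16,2.0,-0.95,0,0]]

```text
time_s: 10.55
tcp_pos: [0.528, -0.1381, 0.1351]
ee_rot: [[-0.0, -0.232, 0.973], [0.0, 0.973, 0.232], [-1.0, 0.0, -0.0]]
wrist_force: [-0.9, -0.1, -3.3]
gripper_width: 0.135
```

```bash
python3 path.py .1346 6 12 18 24 24
```

```text
s 0.0695 lateral err(to target) mm -0.1 yaw 13.4 want 13.5 F tool [ 3.3  0.1 -0.9] Mx [-0.07 -0.13  0.05] z 0.1351 g 0.135 t 10.55
[0.05 0.01 0.62] [-0.3 -0.  -0. ]
[0.05 0.06 1.21] [-0.58 -0.   -0.  ]
[0.05 0.13 1.8 ] [-0.87 -0.   -0.  ]
[0.05 0.24 2.39] [-1.15 -0.   -0.  ]
[0.05 0.24 2.39] [-1.15 -0.   -0.  ]
```

Emit:
play_rows:
  plan:
    - [[0,0,0.6,-0.3,0,0],[0,0.06,1.2,-0.58,0,0],[0,0.13,1.8,-0.87,0,0],[0,0.24,2.4,-1.15,0,0],[0,0.24,2.4,-1.15,0,0]]

```text
time_s: 11.18
tcp_pos: [0.5507, -0.1302, 0.1351]
ee_rot: [[-0.0, -0.421, 0.907], [0.0, 0.907, 0.421], [-1.0, 0.0, -0.0]]
wrist_force: [-0.6, -0.0, -4.1]
gripper_width: 0.135
```

```bash
python3 path.py .1346 6 12 18 24 24
```

```text
s 0.0935 lateral err(to target) mm -0.1 yaw 24.9 want 25.0 F tool [ 4.1  0.2 -0.6] Mx [ 0.01 -0.16 -0.06] z 0.1351 g 0.135 t 11.175
[0.05 0.01 0.59] [-0.29 -0.   -0.  ]
[0.05 0.05 1.19] [-0.58 -0.   -0.  ]
[0.05 0.13 1.78] [-0.87 -0.   -0.  ]
[0.05 0.23 2.36] [-1.15 -0.   -0.  ]
[0.05 0.23 2.36] [-1.15 -0.   -0.  ]
```

Emit:
play_rows:
  plan:
    - [[0,0,0.6,-0.3,0,0],[0,0.06,1.2,-0.58,0,0],[0,0.13,1.8,-0.87,0,0],[0,0.24,2.4,-1.15,0,0],[0,0.24,2.4,-1.15,0,0]]

```text
time_s: 11.8
tcp_pos: [0.5713, -0.1179, 0.1351]
ee_rot: [[-0.0, -0.593, 0.805], [0.0, 0.805, 0.593], [-1.0, 0.0, -0.0]]
wrist_force: [-0.3, -0.3, -4.6]
gripper_width: 0.137
```

```bash
python3 path.py .1346 6 12 18 24 24;python3 - <<'E'
from h import *
for n,(x,y,w,h) in {'scene':(225,190,90,70)}.items():
    p,d=r.capture(n);cv2.imwrite(f'pics/{n}3.png',p)
    cv2.imwrite(f'pics/i_{n}.png',cv2.resize(p[y:y+h,x:x+w],None,fx=7,fy=7,interpolation=cv2.INTER_CUBIC))
E
```

```text
s 0.1175 lateral err(to target) mm -0.1 yaw 36.4 want 36.4 F tool [ 4.6 -0.  -0.4] Mx [ 0.02 -0.12 -0.06] z 0.1351 g 0.137 t 11.8
[0.05 0.   0.57] [-0.29 -0.   -0.  ]
[0.05 0.05 1.17] [-0.58 -0.   -0.  ]
[0.05 0.12 1.76] [-0.87 -0.   -0.  ]
[0.05 0.23 2.34] [-1.15 -0.   -0.  ]
[0.05 0.23 2.34] [-1.15 -0.   -0.  ]
```

View pics/i_scene.png

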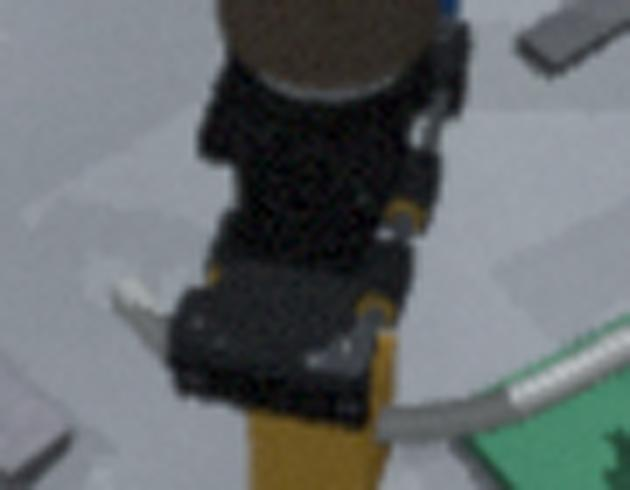

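Block is threaded and about 45% round; the rod shows on both sides, no side force.

Emit:
play_rows:
  plan:
    - [[0,0,0.6,-0.3,0,0],[0,0.05,1.2,-0.58,0,0],[0,0.12,1.8,-0.87,0,0],[0,0.23,2.4,-1.15,0,0],[0,0.23,2.4,-1.15,0,0]]

```text
time_s: 12.48
tcp_pos: [0.5892, -0.1019, 0.1351]
ee_rot: [[-0.0, -0.742, 0.671], [-0.0, 0.671, 0.742], [-1.0, 0.0, -0.0]]
wrist_force: [-0.9, -0.1, -5.3]
gripper_width: 0.137
```

```bash
python3 path.py .1346 6 12 18 24 24
```

```text
s 0.142 lateral err(to target) mm 0.1 yaw 47.9 want 48.1 F tool [ 5.3  0.6 -0.7] Mx [-0.   -0.06  0.01] z 0.1351 g 0.137 t 12.475
[0.05 0.03 0.59] [-0.31 -0.   -0.  ]
[0.05 0.07 1.19] [-0.6 -0.  -0. ]
[0.05 0.15 1.78] [-0.89 -0.   -0.  ]
[0.05 0.26 2.36] [-1.17 -0.   -0.  ]
[0.05 0.26 2.36] [-1.17 -0.   -0.  ]
```

Emit:
play_rows:
  plan:
    - [[0,0.02,0.6,-0.3,0,0],[0,0.07,1.2,-0.6,0,0],[0,0.14,1.8,-0.88,0,0],[0,0.25,2.4,-1.16,0,0],[0,0.25,2.4,-1.16,0,0]]

```text
time_s: 13.1
tcp_pos: [0.6033, -0.0824, 0.1351]
ee_rot: [[-0.0, -0.861, 0.508], [-0.0, 0.508, 0.861], [-1.0, 0.0, -0.0]]
wrist_force: [-0.1, -0.3, -3.3]
gripper_width: 0.135
```

```bash
python3 path.py .1346 6 12 18 24 24
```

```text
s 0.1665 lateral err(to target) mm 0.1 yaw 59.5 want 59.8 F tool [ 3.3 -0.1 -0.3] Mx [-0.01 -0.12 -0.01] z 0.1351 g 0.135 t 13.1
[0.05 0.03 0.62] [-0.32 -0.   -0.  ]
[0.05 0.08 1.21] [-0.61 -0.   -0.  ]
[0.05 0.15 1.8 ] [-0.9 -0.  -0. ]
[0.05 0.26 2.39] [-1.18 -0.   -0.  ]
[0.05 0.26 2.39] [-1.18 -0.   -0.  ]
```

Emit:
play_rows:
  plan:
    - [[0,0.02,0.6,-0.3,0,0],[0,0.07,1.2,-0.6,0,0],[0,0.14,1.8,-0.88,0,0],[0,0.25,2.4,-1.16,0,0],[0,0.25,2.4,-1.16,0,0]]

```text
time_s: 13.72
tcp_pos: [0.6134, -0.0605, 0.1351]
ee_rot: [[-0.0, -0.946, 0.325], [-0.0, 0.325, 0.946], [-1.0, 0.0, -0.0]]
wrist_force: [-0.6, 0.1, -4.6]
gripper_width: 0.136
```

```bash
python3 path.py .1346 6 12 18 24 24;python3 - <<'E'
from h import *
for n,(x,y,w,h) in {'scene':(245,180,130,90)}.items():
    p,d=r.capture(n);cv2.imwrite(f'pics/{n}3.png',p)
    cv2.imwrite(f'pics/i_{n}.png',cv2.resize(p[y:y+h,x:x+w],None,fx=6,fy=6,interpolation=cv2.INTER_CUBIC))
E
```

```text
s 0.1905 lateral err(to target) mm 0.1 yaw 71.1 want 71.3 F tool [ 4.6  0.6 -0.1] Mx [-0.02 -0.03 -0.04] z 0.1351 g 0.136 t 13.725
[0.05 0.03 0.59] [-0.31 -0.   -0.  ]
[0.05 0.07 1.18] [-0.57 -0.   -0.  ]
[0.05 0.14 1.78] [-0.8 -0.  -0. ]
[0.05 0.23 2.37] [-0.99 -0.   -0.  ]
[0.05 0.23 2.37] [-0.99 -0.   -0.  ]
```

View pics/i_scene.png

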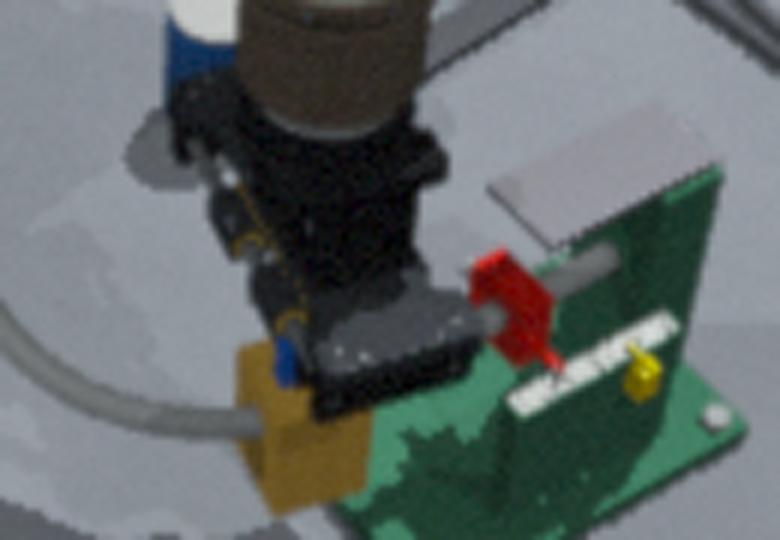

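Emit:
play_rows:
  plan:
    - [[0,0.02,0.6,-0.31,0,0],[0,0.07,1.2,-0.57,0,0],[0,0.14,1.8,-0.8,0,0],[0,0.23,2.4,-0.99,0,0],[0,0.23,2.4,-0.99,0,0]]

```text
time_s: 14.4
tcp_pos: [0.6194, -0.0364, 0.1352]
ee_rot: [[0.0, -0.988, 0.155], [0.0, 0.155, 0.988], [-1.0, -0.0, 0.0]]
wrist_force: [0.4, -0.1, -4.7]
gripper_width: 0.135
```

```bash
python3 path.py .1346 6 12 18 24 24
```

```text
s 0.2155 lateral err(to target) mm 0.3 yaw 81.1 want 81.2 F tool [ 4.7 -0.4 -0. ] Mx [-0.05 -0.07  0.02] z 0.1352 g 0.135 t 14.4
[0.06 0.03 0.6 ] [-0.13  0.    0.  ]
[0.06 0.04 1.2 ] [-0.21  0.    0.  ]
[0.06 0.06 1.8 ] [-0.25  0.    0.  ]
[0.06 0.09 2.4 ] [-0.26  0.    0.  ]
[0.06 0.09 2.4 ] [-0.26  0.    0.  ]
```

Emit:
play_rows:
  plan:
    - [[0,0.02,0.6,-0.13,0,0],[0,0.04,1.2,-0.21,0,0],[0,0.06,1.8,-0.25,0,0],[0,0.09,2.4,-0.26,0,0],[0,0.09,2.4,-0.26,0,0]]

```text
time_s: 15.02
tcp_pos: [0.6222, -0.0126, 0.1352]
ee_rot: [[0.0, -0.994, 0.11], [0.0, 0.11, 0.994], [-1.0, -0.0, 0.0]]
wrist_force: [0.4, -0.5, -4.1]
gripper_width: 0.136
```

```bash
python3 path.py .1346 5 10 15 20 25;python3 - <<'E'
from h import *
for n,(x,y,w,h) in {'scene':(265,180,110,80)}.items():
    p,d=r.capture(n);cv2.imwrite(f'pics/{n}3.png',p)
    cv2.imwrite(f'pics/i_{n}.png',cv2.resize(p[y:y+h,x:x+w],None,fx=7,fy=7,interpolation=cv2.INTER_CUBIC))
E
```

```text
s 0.2395 lateral err(to target) mm -0.0 yaw 83.7 want 83.7 F tool [ 4.1 -0.5 -0.4] Mx [ 0.03 -0.03 -0.07] z 0.1352 g 0.136 t 15.025
[ 0.06 -0.    0.49] [-0.  0.  0.]
[ 0.06 -0.    0.99] [-0.  0.  0.]
[ 0.06 -0.    1.49] [-0.  0.  0.]
[ 0.06 -0.    1.99] [-0.  0.  0.]
[ 0.06 -0.    2.49] [-0.  0.  0.]
```

View pics/i_scene.png

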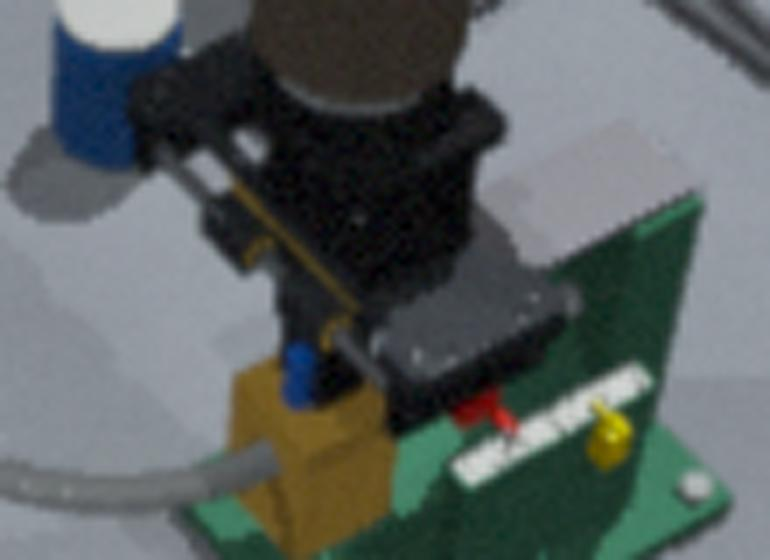

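Emit:
play_rows:
  plan:
    - [[0,0,0.6,0,0,0],[0,0,1.2,0,0,0],[0,0,1.8,0,0,0],[0,0,2.4,0,0,0],[0,0,2.6,0,0,0]]

```text
time_s: 15.7
tcp_pos: [0.6251, 0.0133, 0.1352]
ee_rot: [[0.0, -0.994, 0.11], [0.0, 0.11, 0.994], [-1.0, -0.0, 0.0]]
wrist_force: [-0.7, 0.3, -3.7]
gripper_width: 0.136
```

```bash
python3 path.py .1346 5 10 15 20 25
```

```text
s 0.2655 lateral err(to target) mm -0.0 yaw 83.7 want 83.7 F tool [3.7 0.7 0.2] Mx [ 0.06 -0.07 -0.04] z 0.1352 g 0.136 t 15.7
[ 0.06 -0.    0.49] [-0.  0.  0.]
[ 0.06 -0.    0.99] [-0.  0.  0.]
[ 0.06 -0.    1.49] [-0.  0.  0.]
[ 0.06 -0.    1.99] [-0.  0.  0.]
[ 0.06 -0.    2.49] [-0.  0.  0.]
```

Emit:
play_rows:
  plan:
    - [[0,0,0.3,0,0,0],[0,0,0.6,0,0,0],[0,0,0.9,0,0,0],[0,0,1.2,0,0,0],[0,0,1.2,0,0,0]]

```text
time_s: 16.32
tcp_pos: [0.6264, 0.0249, 0.1352]
ee_rot: [[0.0, -0.994, 0.11], [0.0, 0.11, 0.994], [-1.0, -0.0, 0.0]]
wrist_force: [-0.3, -0.5, -3.8]
gripper_width: 0.134
```

```bash
python3 path.py .1346 5 10 15 20 25;python3 - <<'E'
from h import *
for n,(x,y,w,h) in {'scene':(265,180,110,80)}.items():
    p,d=r.capture(n);cv2.imwrite(f'pics/{n}4.png',p)
    cv2.imwrite(f'pics/i_{n}.png',cv2.resize(p[y:y+h,x:x+w],None,fx=7,fy=7,interpolation=cv2.INTER_CUBIC))
E
```

```text
s 0.2775 lateral err(to target) mm 0.0 yaw 83.7 want 83.7 F tool [ 3.8  0.2 -0.5] Mx [ 0.03 -0.03 -0.06] z 0.1352 g 0.134 t 16.325
[0.06 0.   0.52] [-0.  0.  0.]
[0.06 0.   1.02] [-0.  0.  0.]
[0.06 0.   1.52] [-0.  0.  0.]
[0.06 0.   2.02] [-0.  0.  0.]
[0.06 0.   2.52] [-0.  0.  0.]
```

View pics/i_scene.png

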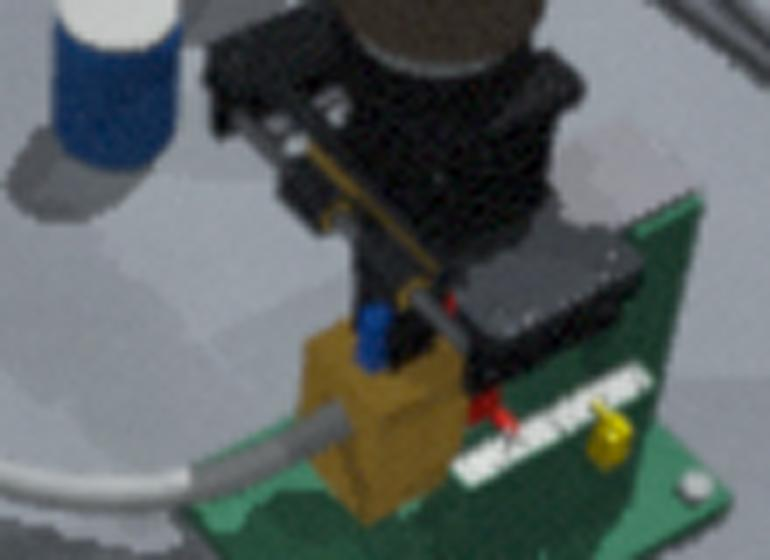

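Emit:
play_rows:
  plan:
    - [[0.2,0,0,0,0,0],[0.4,0,0,0,0,0],[0.4,0,0,0,0,0]]

```text
time_s: 16.75
tcp_pos: [0.6262, 0.0246, 0.131]
ee_rot: [[-0.0, -0.994, 0.111], [-0.0, 0.111, 0.994], [-1.0, 0.0, -0.0]]
wrist_force: [0.4, -0.1, -4.8]
gripper_width: 0.135
```

Emit:
play_rows:
  plan:
    - [[0,0,0,0,0,0],[0,0,0,0,0,0],[-0.5,0,0,0,0,0],[-2.0,0,0,0,0,0],[-4.5,0,0,0,0,0]]
  hand: 0.4

```text
time_s: 17.38
tcp_pos: [0.6262, 0.0246, 0.1771]
ee_rot: [[-0.001, -0.994, 0.11], [-0.0, 0.11, 0.994], [-1.0, 0.001, -0.0]]
wrist_force: [0.0, 0.3, 0.3]
gripper_width: 0.398
```

```bash
python3 path.py .1346 0;python3 - <<'E'
from h import *
for n,(x,y,w,h) in {'scene':(265,180,110,80)}.items():
    p,d=r.capture(n);cv2.imwrite(f'pics/{n}4.png',p)
    cv2.imwrite(f'pics/i_{n}.png',cv2.resize(p[y:y+h,x:x+w],None,fx=7,fy=7,interpolation=cv2.INTER_CUBIC))
E
```

```text
s 0.277 lateral err(to target) mm -0.2 yaw 83.7 want 83.7 F tool [-0.3  0.   0.3] Mx [ 0.01 -0.12 -0.13] z 0.1771 g 0.398 t 17.375
[ 4.25 -0.02  0.01] [-0. -0. -0.]
```

View pics/i_scene.png

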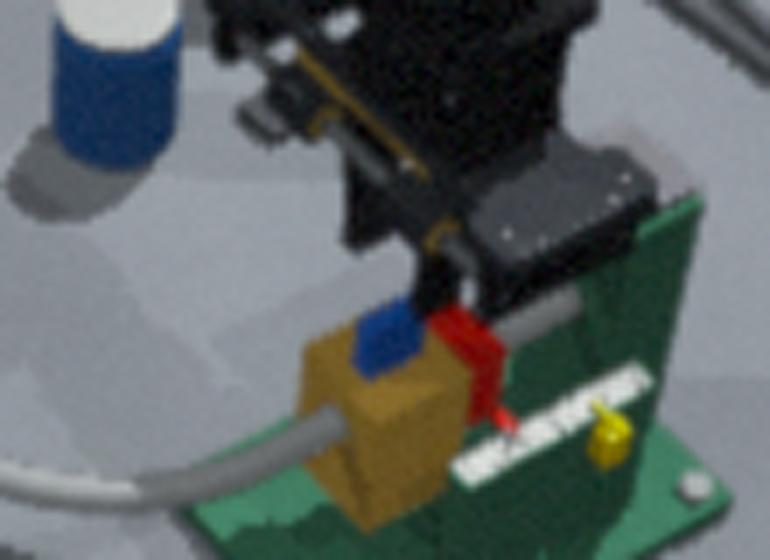

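```bash
python3 - <<'E'
from path import *
for y in (.005,.01): print(toworld([0,y,.2],T))
w=toworld([0,.005,.2],T)[0];show(w,83.7,30)
w[2]=.091;show(w,83.7,30)
E
```

```text
[[ 0.62024867 -0.0305302   0.2       ]]
[[ 0.62079734 -0.02556039  0.2       ]]
t 17.43 tcp [0.6287 0.0247 0.182 ] yawz 83.72 F [ 1.1 -0.   3.3] M [ 0.08 -0.24  0.02] g 0.399 j [ 17.  24.  -3.   0. -63. -23.]
row [-1.81  0.22 -5.58] [ 0.013 -2.994  0.043]
t 17.43 tcp [0.6287 0.0247 0.182 ] yawz 83.72 F [ 1.1 -0.   3.3] M [ 0.08 -0.24  0.02] g 0.399 j [ 17.  24.  -3.   0. -63. -23.]
row [ 9.09  0.31 -5.59] [ 0.013 -2.994  0.043]
```

Emit:
play_rows:
  plan:
    - [[-1.2,0,0,0,0,0],[-2.2,0,-1.0,0,-0.5,0],[-2.2,0,-3.0,0,-1.3,0],[-2.2,0,-5.0,0,-2.1,0],[-2.2,0,-5.6,0,-3.0,0]]
  hand: 0.3

```text
time_s: 18.05
tcp_pos: [0.6203, -0.0315, 0.1996]
ee_rot: [[0.058, -0.994, 0.094], [0.501, 0.11, 0.858], [-0.864, -0.002, 0.504]]
wrist_force: [-0.3, 0.5, -1.1]
gripper_width: 0.302
```

Emit:
play_rows:
  plan:
    - [[0,0,0,0,0,0],[0,0,0,0,0,0]]

```text
time_s: 18.3
tcp_pos: [0.6201, -0.0311, 0.1983]
ee_rot: [[0.055, -0.994, 0.096], [0.496, 0.111, 0.861], [-0.867, 0.0, 0.499]]
wrist_force: [-0.5, 0.1, -0.3]
gripper_width: 0.302
```

```bash
python3 - <<'E'
from path import *
w=toworld([0,.005,.091],T)[0];show(w,83.7,30)
for n,(x,y,wd,h) in {'scene':(255,160,120,100)}.items():
    p,d=r.capture(n);cv2.imwrite(f'pics/{n}4.png',p)
    cv2.imwrite(f'pics/i_{n}.png',cv2.resize(p[y:y+h,x:x+wd],None,fx=6,fy=6,interpolation=cv2.INTER_CUBIC))
E
```

```text
t 18.3 tcp [ 0.6201 -0.0311  0.1983] yawz 83.65 F [-0.5  0.1 -0.3] M [-0.96  0.07 -0.  ] g 0.302 j [ -4.  25.   7. -31. -74.   7.]
row [ 9.33 -0.01 -5.3 ] [-0.005 -0.006  0.002]
```

View pics/i_scene.png

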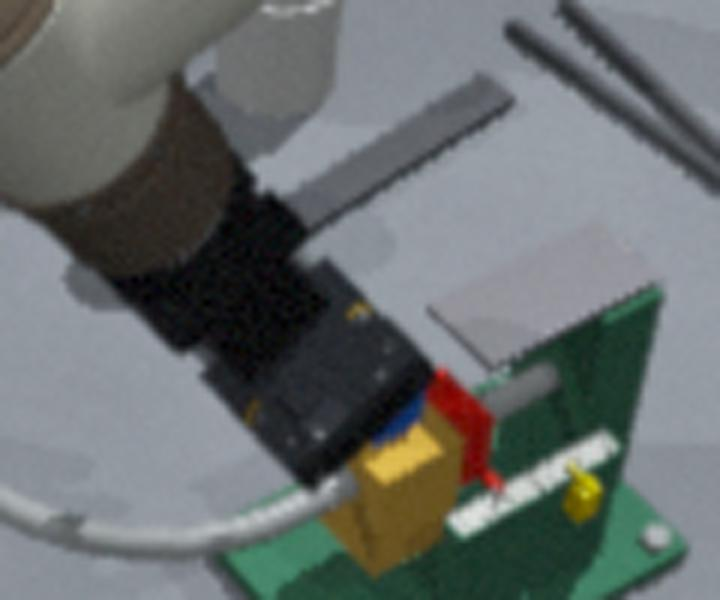

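Emit:
play_rows:
  plan:
    - [[1.9,0,-1.1,0,0,0],[4.7,0,-2.7,0,0,0],[7.0,0,-4.0,0,0,0],[9.3,0,-5.3,0,0,0],[9.3,0,-5.3,0,0,0]]

```text
time_s: 18.98
tcp_pos: [0.6179, -0.0289, 0.0876]
ee_rot: [[0.048, -0.994, 0.098], [0.498, 0.109, 0.86], [-0.866, 0.007, 0.5]]
wrist_force: [-0.3, 0.7, 0.1]
gripper_width: 0.3
```

```bash
python3 - <<'E'
from path import *
w=toworld([0,.005,.091],T)[0];show(w,83.7,30)
for n,(x,y,wd,h) in {'scene':(255,160,120,100)}.items():
    p,d=r.capture(n);cv2.imwrite(f'pics/{n}4.png',p)
    cv2.imwrite(f'pics/i_{n}.png',cv2.resize(p[y:y+h,x:x+wd],None,fx=6,fy=6,interpolation=cv2.INTER_CUBIC))
E
```

```text
t 18.98 tcp [ 0.6179 -0.0289  0.0876] yawz 83.51 F [-0.3  0.7  0.1] M [-0.96  0.04  0.03] g 0.3 j [ -5.  32.   1. -34. -64.  15.]
row [-0.37 -0.25  0.05] [-0.017 -0.    -0.039]
```

View pics/i_scene.png

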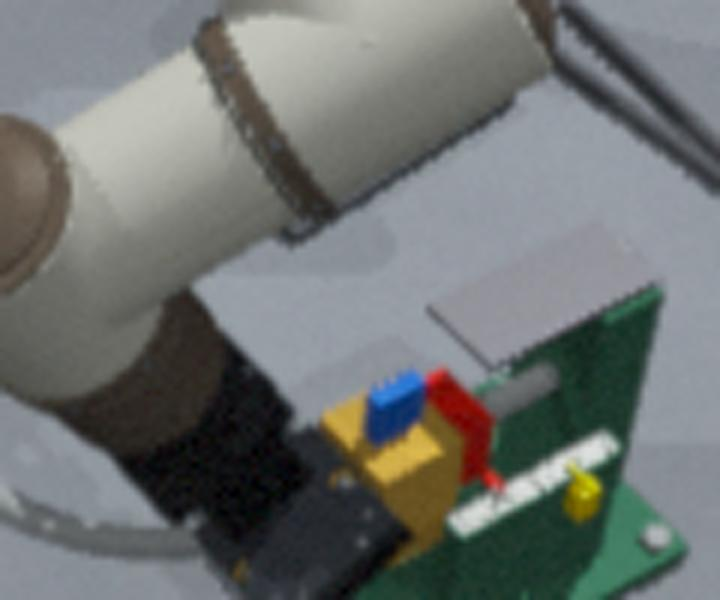

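Emit:
play_rows:
  plan:
    - [[-0.3,-0.2,0.05,0,0,0],[0.0,-0.2,0.55,0,0,0],[0.3,-0.2,1.1,0,0,0],[0.6,-0.2,1.6,0,0,0],[0.7,-0.2,1.8,0,0,0]]

```text
time_s: 19.65
tcp_pos: [0.6243, -0.011, 0.0942]
ee_rot: [[0.055, -0.994, 0.095], [0.497, 0.11, 0.861], [-0.866, -0.0, 0.5]]
wrist_force: [0.5, 0.2, 1.3]
gripper_width: 0.297
```

```bash
cat > fw.py <<'E'
from path import *
def st(dy=.01,z=.091,fx=0):
    s=r.sense();j=tojig(s['tcp_pos'][None],T)[0]*1e3;Fj=Rt(np.degrees(T[2])).T@s['wrist_force'];c,sn=np.cos(T[2]),np.sin(T[2])
    F=s['wrist_force'];print('jig tcp mm',j.round(1),'Fjig x,y,z',round(F[0]*c+F[1]*sn,1),round(-F[0]*sn+F[1]*c,1),round(F[2],1))
    w=toworld([fx,j[1]/1e3+dy,z],T)[0];show(w,np.degrees(T[2])+90,30)
def pic(x=300,y=190,wd=70,h=60,k=10):
    p,d=r.capture('scene');cv2.imwrite('pics/scene5.png',p)
    cv2.imwrite('pics/i_scene.png',cv2.resize(p[y:y+h,x:x+wd],None,fx=k,fy=k,interpolation=cv2.INTER_CUBIC))
if __name__=='__main__':
    st(float(sys.argv[1]));
    if len(sys.argv)>2: pic()
E
python3 fw.py .01 1
```

```text
jig tcp mm [ 1.9 24.8 94.2] Fjig x,y,z 0.4 0.2 1.3
t 19.65 tcp [ 0.6243 -0.011   0.0942] yawz 83.69 F [0.5 0.2 1.3] M [-1.07  0.11 -0.05] g 0.297 j [ -3.  31.   2. -34. -63.  13.]
row [0.78 0.19 0.7 ] [-0.001  0.     0.002]
```

View pics/i_scene.png

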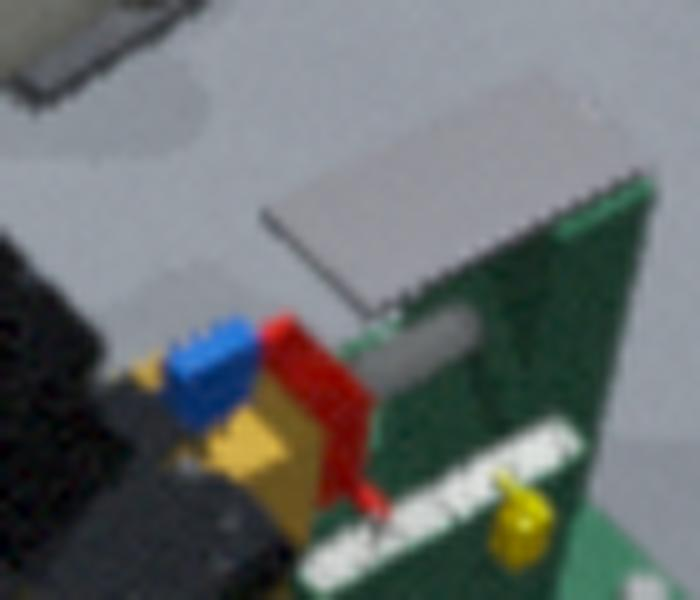

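```bash
cat > pm.py <<'E'
from fw import *
def jy(us,z=.102,o=(300,190),k=10):
    for u,v in us:
        P=atz('scene',[((u+.5)/k+o[0]-.5,(v+.5)/k+o[1]-.5)],z);print((u,v),(tojig(P,T)[0]*1e3).round(1))
E
python3 - <<'E'
from pm import *
jy([(383,518),(500,478),(515,490),(300,580),(330,595),(565,420),(585,440)])
E
python3 - <<'E'
import cv2
p=cv2.imread('pics/scene5.png')[225:255,325:365]
cv2.imwrite('pics/zz.png',cv2.resize(p,None,fx=18,fy=18,interpolation=cv2.INTER_CUBIC))
E
```

```text
(383, 518) [ 46.5  92.9 102. ]
(500, 478) [ 53.8 131.9 102. ]
(515, 490) [ 59.8 132.6 102. ]
(300, 580) [ 51.2  57.7 102. ]
(330, 595) [ 60.4  61.5 102. ]
(565, 420) [ 47.1 163.2 102. ]
(585, 440) [ 56.5 163.  102. ]
```

View pics/zz.png

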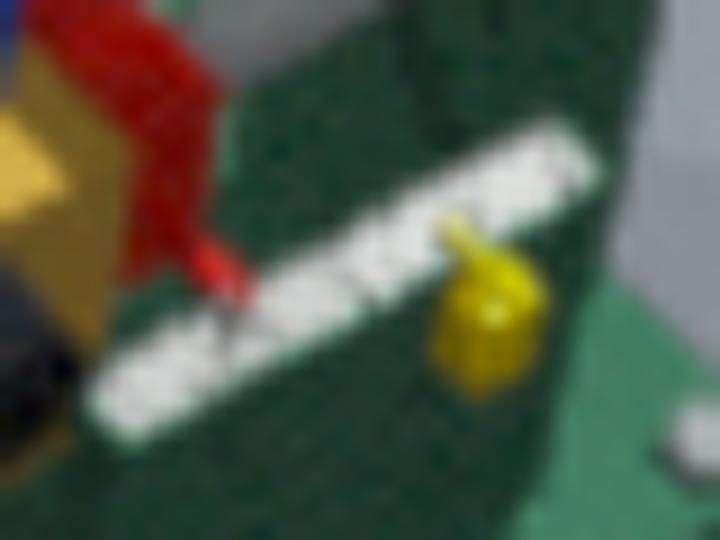

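Emit:
play_rows:
  plan:
    - [[0.3,0.1,0.2,0,0,0],[0.5,0.2,0.4,0,0,0],[0.7,0.2,0.6,0,0,0],[0.7,0.2,0.7,0,0,0],[0.7,0.2,0.7,0,0,0]]

```text
time_s: 20.32
tcp_pos: [0.6244, -0.0065, 0.093]
ee_rot: [[0.059, -0.994, 0.094], [0.491, 0.111, 0.864], [-0.869, -0.005, 0.495]]
wrist_force: [-2.0, -12.3, 6.6]
gripper_width: 0.298
```

```bash
python3 fw.py .01 1
```

```text
jig tcp mm [ 1.5 29.3 93. ] Fjig x,y,z -0.6 -12.4 6.6
t 20.32 tcp [ 0.6244 -0.0065  0.093 ] yawz 83.76 F [ -2.  -12.3   6.6] M [-2.99  0.43  0.06] g 0.298 j [ -2.  31.   1. -34. -62.  13.]
row [0.67 0.16 0.77] [ 0.006 -0.035  0.028]
```

View pics/i_scene.png

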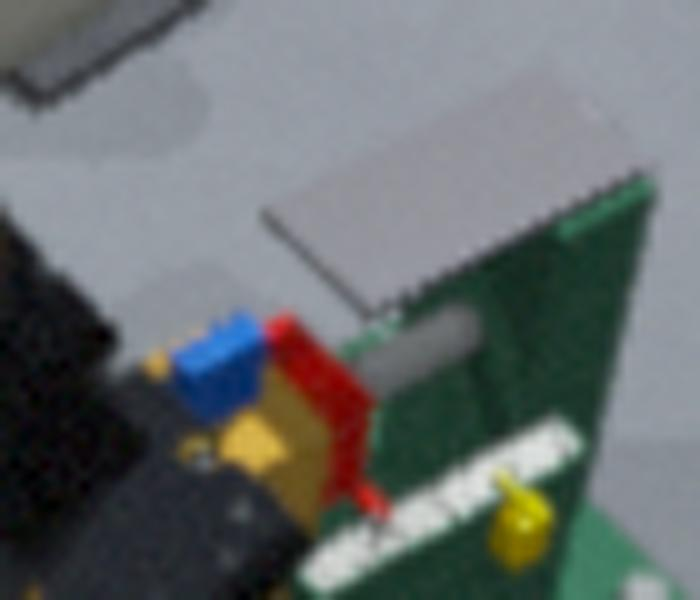

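Emit:
play_rows:
  plan:
    - [[0.12,0.05,0.22,0,0,0],[0.25,0.1,0.45,0,0,0],[0.4,0.1,0.7,0,0,0],[0.5,0.1,0.9,0,0,0],[0.5,0.1,0.9,0,0,0]]

```text
time_s: 21.0
tcp_pos: [0.6253, 0.0026, 0.0931]
ee_rot: [[0.061, -0.994, 0.094], [0.49, 0.112, 0.865], [-0.87, -0.006, 0.493]]
wrist_force: [-0.6, -14.8, 5.6]
gripper_width: 0.306
```

```bash
python3 fw.py .01 1
```

```text
jig tcp mm [ 1.4 38.5 93.1] Fjig x,y,z 1.0 -14.8 5.6
t 21.0 tcp [0.6253 0.0026 0.0931] yawz 83.77 F [ -0.6 -14.8   5.6] M [-3.78  0.19 -0.11] g 0.306 j [ -1.  31.   1. -34. -62.  12.]
row [0.68 0.14 0.77] [ 0.006 -0.045  0.039]
```

View pics/i_scene.png

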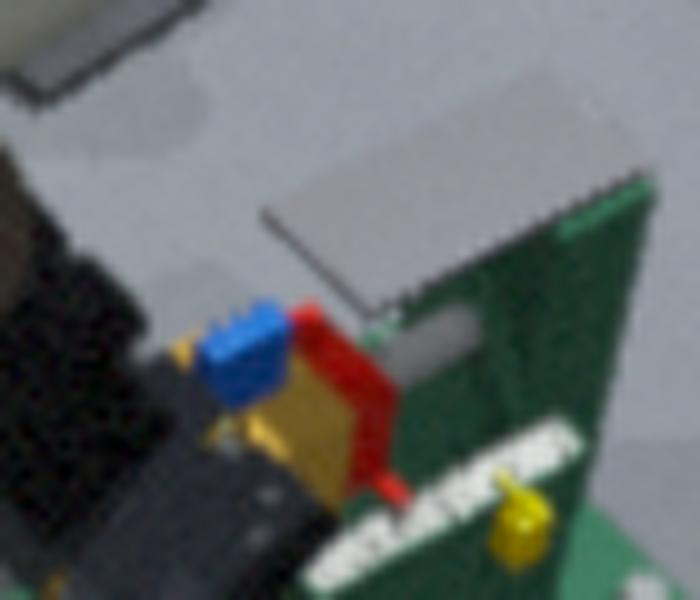

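Emit:
play_rows:
  plan:
    - [[0.12,0.05,0.22,0,0,0],[0.25,0.1,0.45,0,0,0],[0.4,0.1,0.7,0,0,0],[0.5,0.1,0.9,0,0,0],[0.5,0.1,0.9,0,0,0]]

```text
time_s: 21.68
tcp_pos: [0.6263, 0.0132, 0.0932]
ee_rot: [[0.063, -0.994, 0.094], [0.49, 0.113, 0.865], [-0.87, -0.008, 0.494]]
wrist_force: [0.5, -13.4, 4.2]
gripper_width: 0.3
```

```bash
python3 fw.py .01 1; python3 - <<'E'
import cv2
p=cv2.imread('pics/scene5.png')[225:255,325:365]
cv2.imwrite('pics/zz.png',cv2.resize(p,None,fx=18,fy=18,interpolation=cv2.INTER_CUBIC))
E
```

```text
jig tcp mm [ 1.2 49.1 93.2] Fjig x,y,z 2.0 -13.2 4.2
t 21.68 tcp [0.6263 0.0132 0.0932] yawz 83.77 F [  0.5 -13.4   4.2] M [-3.74 -0.25 -0.43] g 0.3 j [ -0.  31.   1. -34. -61.  11.]
row [0.69 0.13 0.76] [ 0.006 -0.043  0.049]
```

View pics/i_scene.png

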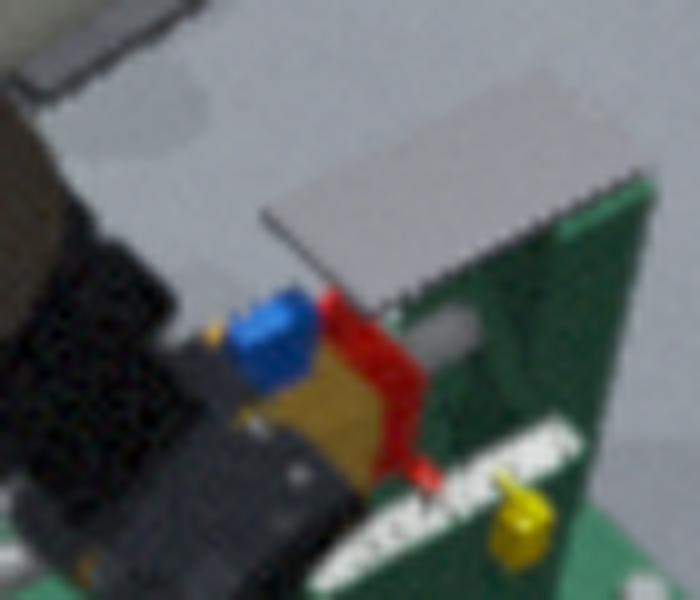

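View pics/zz.png

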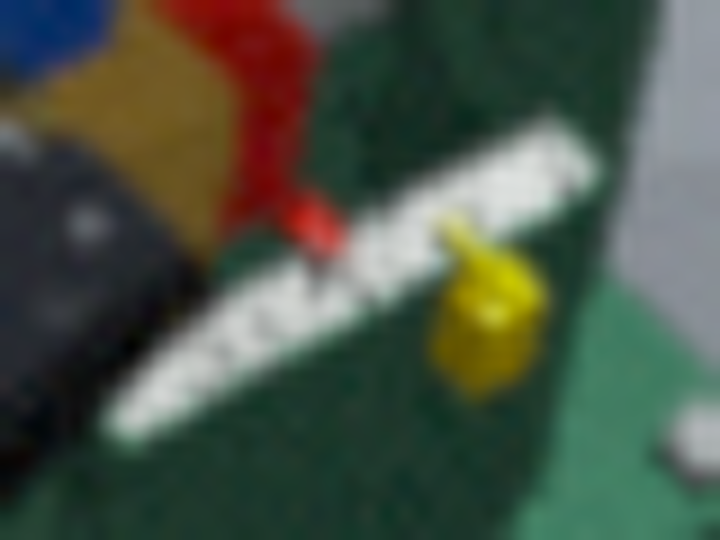

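```bash
python3 - <<'E'
from h import *
p,d=r.capture('top');cv2.imwrite('pics/top5.png',p)
cv2.imwrite('pics/tt.png',cv2.resize(p[120:165,215:290],None,fx=10,fy=10,interpolation=cv2.INTER_CUBIC))
E
```

```text
(no output)
```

View pics/tt.png

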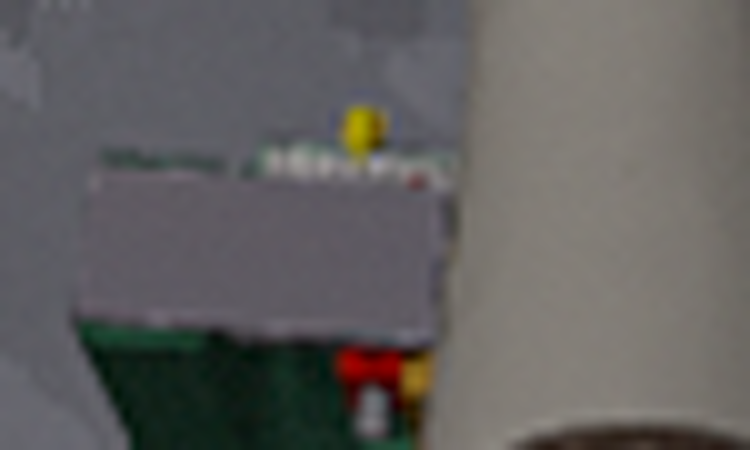

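```bash
python3 - <<'E'
from fw import *
for z in(.1,.106):
  for u,v in [(415,182),(362,152),(365,128)]:
    print(z,(u,v),(tojig(atz('top',[((u+.5)/10+214.5,(v+.5)/10+119.5)],z),T)[0]*1e3).round(1))
for z in(.1,.106):
  for u,v in [(330,245),(450,222),(315,268)]:
    print(z,(u,v),(tojig(atz('scene',[((u+.5)/18+324.5,(v+.5)/18+224.5)],z),T)[0]*1e3).round(1))
E
```

```text
0.1 (415, 182) [ 49.9 113.6 100. ]
0.1 (362, 152) [ 58.5 131.3 100. ]
0.1 (365, 128) [ 66.5 131.2 100. ]
0.106 (415, 182) [ 47.9 113.  106. ]
0.106 (362, 152) [ 56.4 130.6 106. ]
0.106 (365, 128) [ 64.5 130.5 106. ]
0.1 (330, 245) [ 44.  114.5 100. ]
0.1 (450, 222) [ 51.1 134.4 100. ]
0.1 (315, 268) [ 46.4 109.3 100. ]
0.106 (330, 245) [ 47.4 110.7 106. ]
0.106 (450, 222) [ 54.5 130.4 106. ]
0.106 (315, 268) [ 49.9 105.4 106. ]
```

```bash
python3 - <<'E'
from fw import *
def t(img,u,v,z,k,o):print(img,(u,v),z,(tojig(atz(img,[((u+.5)/k+o[0]-.5,(v+.5)/k+o[1]-.5)],z),T)[0]*1e3).round(1))
for u,v in [(402,365),(340,365),(430,375)]: t('top',u,v,.121,10,(215,120))
# scene: stop top corners in i_scene
for u,v,z in [(325,290,.121),(345,290,.121)]: t('scene',u,v,z,10,(300,190))
# initial picture: pointer & stop, mark in z_top/z_scene
for u,v,z in [(478,97,.102),(345,60,.102),(470,290,.121),(388,290,.121)]: t('top',u,v,z,11,(220,130))
for u,v,z in [(258,455,.102),(385,410,.102),(92,275,.121)]: t('scene',u,v,z,11,(315,200))
E
python3 - <<'E'
import cv2
p=cv2.imread('pics/top0.png')[130:155,235:280]
cv2.imwrite('pics/z1.png',cv2.resize(p,None,fx=17,fy=17,interpolation=cv2.INTER_CUBIC))
p=cv2.imread('pics/scene0.png')[218:255,320:365]
cv2.imwrite('pics/z2.png',cv2.resize(p,None,fx=16,fy=16,interpolation=cv2.INTER_CUBIC))
E
```

```text
top (402, 365) 0.121 [-16.5 109.6 121. ]
top (340, 365) 0.121 [-18.  128.7 121. ]
top (430, 375) 0.121 [-19.  100.7 121. ]
scene (325, 290) 0.121 [-21.7 123.5 121. ]
scene (345, 290) 0.121 [-18.3 128.6 121. ]
top (478, 97) 0.102 [ 48.9  91.3 102. ]
top (345, 60) 0.102 [ 57.  130.5 102. ]
top (470, 290) 0.121 [-14.1  86.5 121. ]
top (388, 290) 0.121 [-16.  109.4 121. ]
scene (258, 455) 0.102 [ 45.4  94.3 102. ]
scene (385, 410) 0.102 [ 52.2 133.2 102. ]
scene (92, 275) 0.121 [-17.7  85.2 121. ]
```

View pics/z1.png

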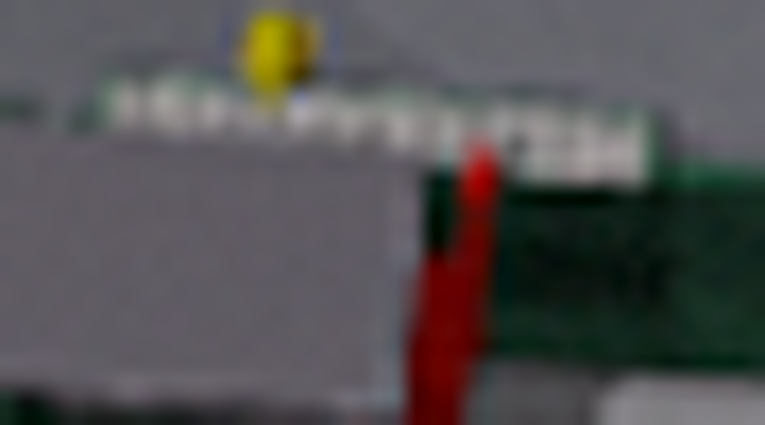

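View pics/z2.png

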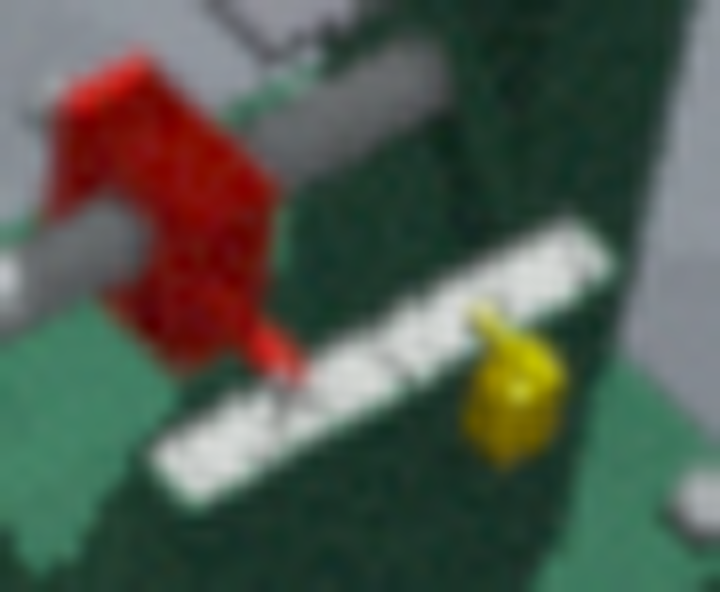

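```bash
python3 - <<'E'
import cv2,numpy as np
a=cv2.imread('pics/scene0.png').astype(int);b=cv2.imread('pics/scene5.png').astype(int)
o=[]
for im in (a,b,np.clip(128+(a-b)*1.5,0,255)):
    o.append(cv2.resize(np.uint8(im[228:252,326:360]),None,fx=16,fy=16,interpolation=cv2.INTER_NEAREST))
cv2.imwrite('pics/df.png',cv2.resize(np.vstack([np.hstack(o[:2]),np.hstack([o[2],o[2]*0])]),None,fx=.7,fy=.7))
E
```

```text
(no output)
```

View pics/df.png

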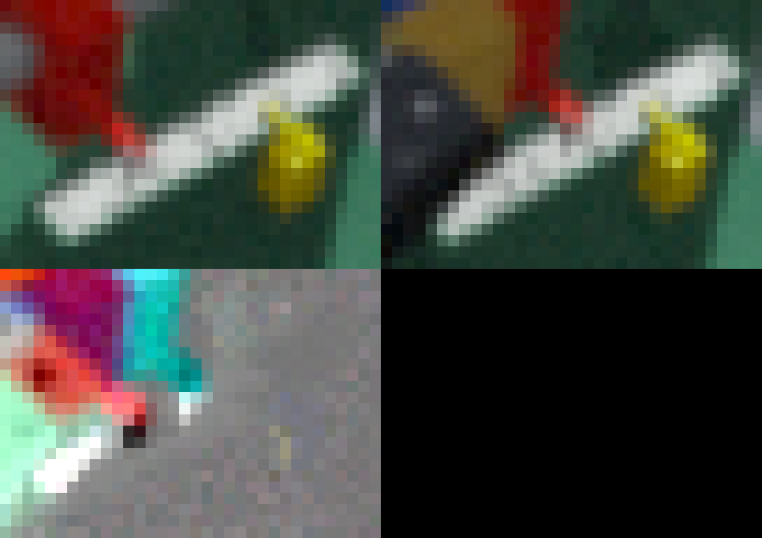

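```bash
python3 - <<'E'
from fw import *
def t(img,u,v,z,k,o):print(img,(u,v),z,(tojig(atz(img,[((u+.5)/k+o[0]-.5,(v+.5)/k+o[1]-.5)],z),T)[0]*1e3).round(1))
for u,v in [(655,118),(650,190),(650,150),(105,90)]: t('top',u,v,.1,17,(235,130))
for u,v in [(152,458),(195,508),(580,215),(617,262),(480,312),(283,392)]: t('scene',u,v,.1,16,(320,218))
I=cv2.imread('pics/top5.png')[125:165,235:275]
cv2.imwrite('pics/t5.png',cv2.resize(I,None,fx=18,fy=18,interpolation=cv2.INTER_CUBIC))
# guard near edge check
for u,v in [(437,103),(425,272)]: t('top',u,v,.172,11,(220,130))
E
```

```text
top (655, 118) 0.1 [ 58.4  60.4 100. ]
top (650, 190) 0.1 [ 44.3  60.1 100. ]
top (650, 150) 0.1 [ 52.1  60.8 100. ]
top (105, 90) 0.1 [ 55.8 163.  100. ]
scene (152, 458) 0.1 [ 45.2  60.9 100. ]
scene (195, 508) 0.1 [ 58.6  60.1 100. ]
scene (580, 215) 0.1 [ 43.8 165.5 100. ]
scene (617, 262) 0.1 [ 56.5 163.6 100. ]
scene (480, 312) 0.1 [ 51.6 134.  100. ]
scene (283, 392) 0.1 [ 46.3  90.9 100. ]
top (437, 103) 0.172 [ 22.9  96.3 172. ]
top (425, 272) 0.172 [-25.   94.9 172. ]
```

View pics/t5.png

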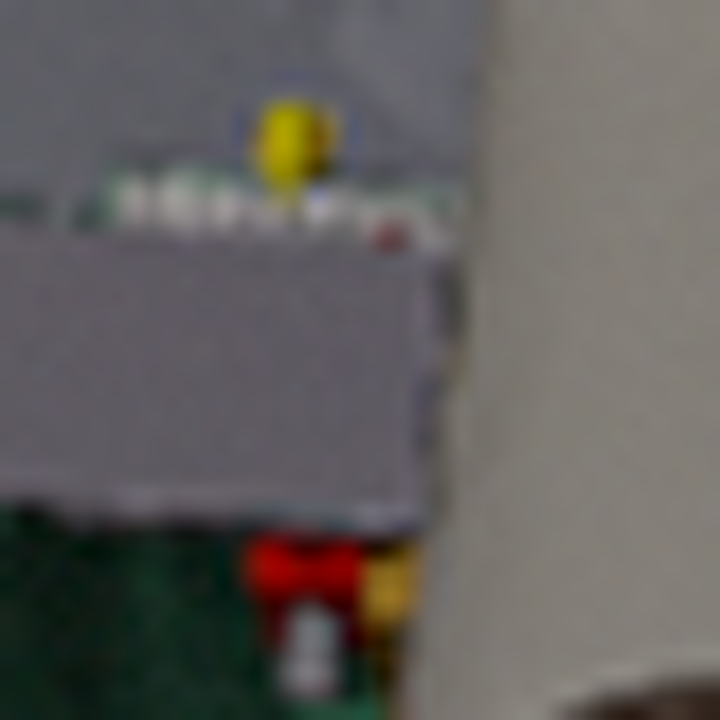

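Emit:
play_rows:
  plan:
    - [[0.15,0.05,0.26,0,0,0],[0.3,0.1,0.52,0,0,0],[0.5,0.1,0.86,0,0,0],[0.7,0.1,1.2,0,0,0],[0.75,0.1,1.3,0,0,0]]

```text
time_s: 22.4
tcp_pos: [0.6278, 0.0281, 0.0933]
ee_rot: [[0.064, -0.993, 0.094], [0.489, 0.114, 0.865], [-0.87, -0.01, 0.493]]
wrist_force: [1.5, -14.8, 4.3]
gripper_width: 0.303
```

```bash
cat > look.py <<'E'
from fw import *
st(.01)
acc={}
for n,b in(('scene',(318,215,45,40)),('top',(235,125,45,40))):
    L=[r.capture(n)[0].astype(float) for _ in range(4)];p=np.mean(L,0)
    np.save(f'pics/avg_{n}.npy',p);x,y,w,h=b
    acc[n]=cv2.resize(np.uint8(p[y:y+h,x:x+w]),None,fx=14,fy=14,interpolation=cv2.INTER_CUBIC)
    cv2.imwrite(f'pics/look_{n}.png',acc[n])
E
python3 look.py
```

```text
jig tcp mm [ 1.1 64.1 93.3] Fjig x,y,z 3.1 -14.6 4.3
t 22.4 tcp [0.6278 0.0281 0.0933] yawz 83.78 F [  1.5 -14.8   4.3] M [-4.02 -0.57 -0.72] g 0.303 j [  1.  30.   0. -34. -60.  10.]
row [0.69 0.11 0.76] [ 0.007 -0.044  0.059]
```

View pics/look_scene.png

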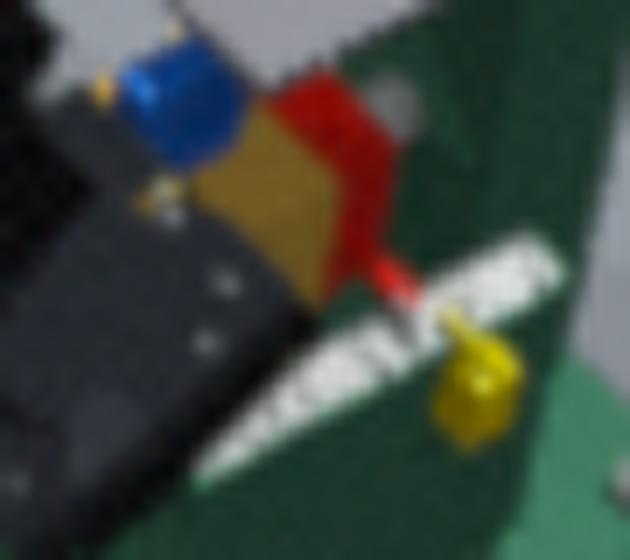

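View pics/look_top.png

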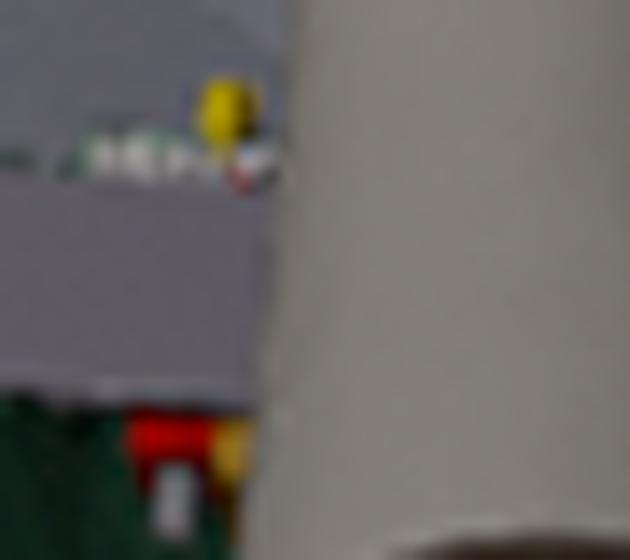

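```bash
python3 - <<'E'
from fw import *
def ov(src,n,b,k,yf,ym,out):
    p=np.load(src) if src.endswith('npy') else cv2.imread(src)
    x,y,w,h=b;I=cv2.resize(np.uint8(p[y:y+h,x:x+w]),None,fx=k,fy=k,interpolation=cv2.INTER_CUBIC)
    def L(a,b2,c):
        q=proj(n,toworld(np.array([a,b2])/1e3,T));q=((q-[x,y]+.5)*k).astype(int);cv2.line(I,tuple(map(int,q[0])),tuple(map(int,q[1])),c,1)
    L((-21,yf,121),(21,yf,121),(255,255,0));L((21,yf,121),(21,yf,79),(255,255,0));L((-21,yf+20,121),(21,yf+20,121),(255,255,0));L((21,yf+20,121),(21,yf+20,79),(255,255,0))
    L((21,yf,106),(52,yf,106),(255,0,255))
    L((45,ym,103),(62,ym,103),(255,128,0))
    for a,c in(((45,60),(45,165)),((59,60),(59,165)),((45,60),(59,60)),((45,165),(59,165))):L((*a,100),(*c,100),(0,255,255))
    cv2.imwrite(out,I)
ov('pics/top0.png','top',(235,130,45,30),17,87.5,131.3,'pics/o1.png')
ov('pics/scene0.png','scene',(320,212,45,42),14,87.5,131.3,'pics/o2.png')
ov('pics/avg_scene.npy','scene',(320,212,45,42),14,122.3,131.3,'pics/o3.png')
E
```

```text
(no output)
```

View pics/o1.png

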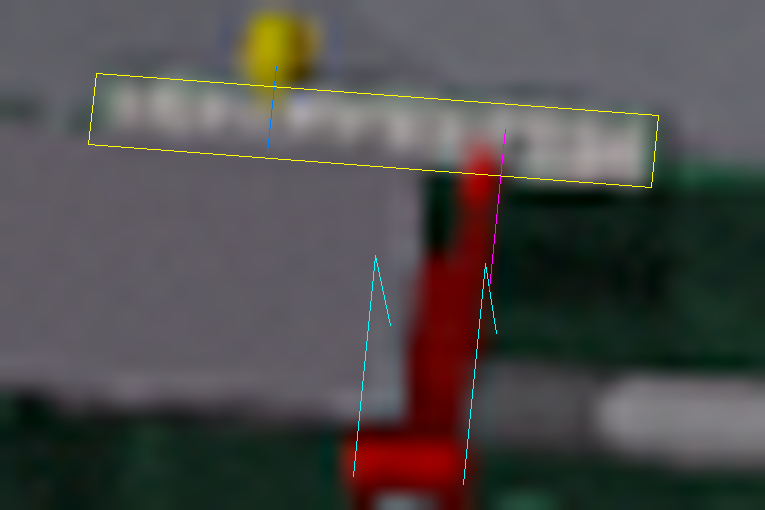

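View pics/o2.png

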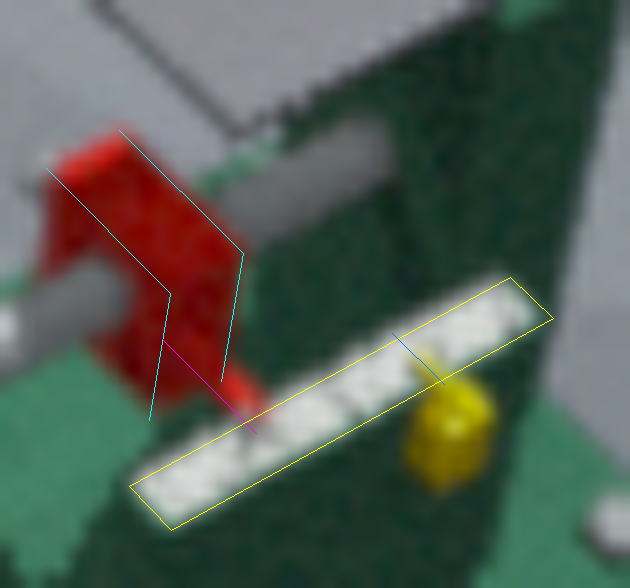

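View pics/o3.png

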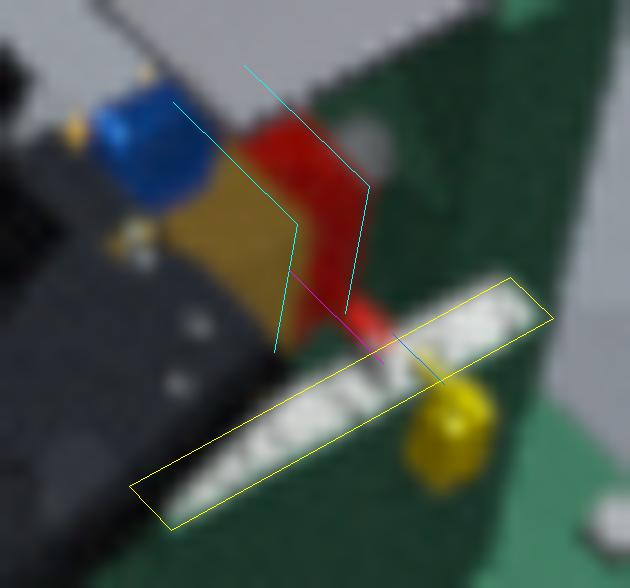

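Emit:
play_rows:
  plan:
    - [[0.06,0,0.1,0,0,0],[0.12,0,0.2,0,0,0],[0.18,0,0.3,0,0,0],[0.24,0,0.42,0,0,0],[0.24,0,0.42,0,0,0]]

```text
time_s: 23.42
tcp_pos: [0.6283, 0.0329, 0.0933]
ee_rot: [[0.065, -0.993, 0.094], [0.489, 0.114, 0.865], [-0.87, -0.01, 0.494]]
wrist_force: [3.3, -14.4, 3.7]
gripper_width: 0.301
```

```bash
cat > ovl.py <<'E'
from fw import *
def ov(src,n,b,k,yf,ym,out):
    p=np.load(src) if src.endswith('npy') else cv2.imread(src)
    x,y,w,h=b;I=cv2.resize(np.uint8(p[y:y+h,x:x+w]),None,fx=k,fy=k,interpolation=cv2.INTER_CUBIC)
    def L(a,b2,c):
        q=proj(n,toworld(np.array([a,b2])/1e3,T));q=((q-[x,y]+.5)*k).astype(int);cv2.line(I,tuple(map(int,q[0])),tuple(map(int,q[1])),c,1)
    L((-21,yf,121),(21,yf,121),(255,255,0));L((-21,yf+20,121),(21,yf+20,121),(255,255,0));L((21,yf+20,121),(21,yf+20,79),(255,255,0));L((-21,yf,121),(-21,yf+20,121),(255,255,0))
    L((21,yf,106),(52,yf,106),(255,0,255))
    L((45,ym,103),(62,ym,103),(255,128,0))
    for a,c in(((45,60),(45,165)),((59,60),(59,165)),((45,60),(59,60)),((45,165),(59,165))):L((*a,100),(*c,100),(0,255,255))
    cv2.imwrite(out,I)
E
python3 look.py; python3 - <<'E'
from ovl import *
j=tojig(r.sense()['tcp_pos'][None],T)[0][1]*1e3+58.7
print(j)
ov('pics/avg_scene.npy','scene',(320,205,45,42),14,j,131.3,'pics/o3.png')
ov('pics/avg_top.npy','top',(235,125,40,38),15,j,131.3,'pics/o4.png')
E
```

```text
jig tcp mm [ 1.1 68.9 93.3] Fjig x,y,z 4.9 -14.0 3.7
t 23.43 tcp [0.6283 0.0329 0.0933] yawz 83.77 F [  3.3 -14.4   3.7] M [-3.93 -0.57 -0.69] g 0.301 j [  1.  30.   0. -34. -60.  10.]
row [0.69 0.11 0.76] [ 0.006 -0.042  0.06 ]
127.59935934253743
```

View pics/o3.png

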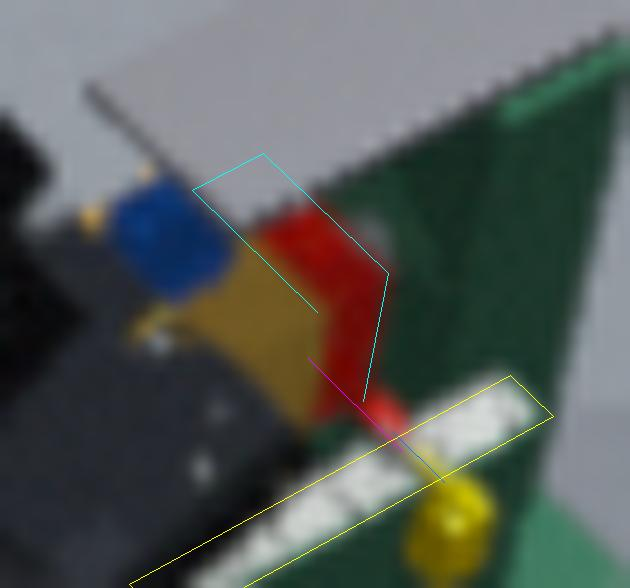

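View pics/o4.png

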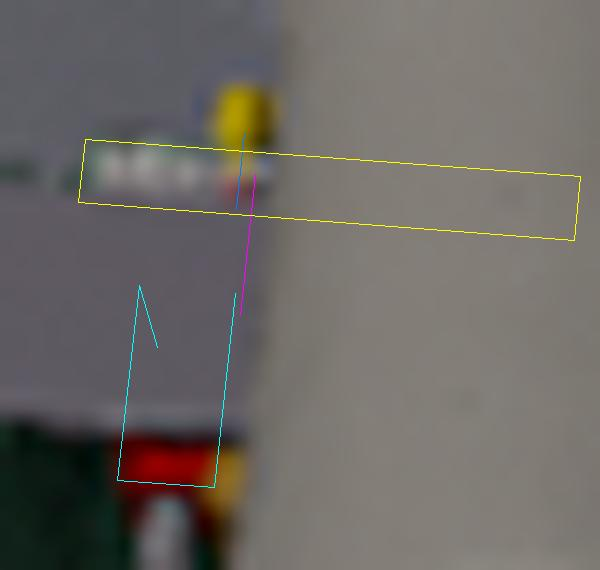

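Emit:
play_rows:
  plan:
    - [[0.05,0,0.08,0,0,0],[0.1,0,0.16,0,0,0],[0.14,0,0.24,0,0,0],[0.14,0,0.24,0,0,0]]

```text
time_s: 24.32
tcp_pos: [0.6286, 0.0356, 0.0933]
ee_rot: [[0.065, -0.993, 0.094], [0.489, 0.114, 0.865], [-0.87, -0.01, 0.494]]
wrist_force: [2.7, -13.1, 4.5]
gripper_width: 0.296
```

```bash
python3 look.py; python3 - <<'E'
from ovl import *
j=tojig(r.sense()['tcp_pos'][None],T)[0][1]*1e3+58.5
print(j)
ov('pics/avg_scene.npy','scene',(320,205,45,42),14,j,131.3,'pics/o3.png')
ov('pics/avg_top.npy','top',(235,125,40,38),15,j,131.3,'pics/o4.png')
E
```

```text
jig tcp mm [ 1.1 71.6 93.3] Fjig x,y,z 4.1 -12.7 4.5
t 24.32 tcp [0.6286 0.0356 0.0933] yawz 83.77 F [  2.7 -13.1   4.5] M [-3.88 -0.52 -0.69] g 0.296 j [  2.  30.   0. -34. -60.  10.]
row [0.69 0.11 0.76] [ 0.006 -0.042  0.06 ]
130.14601600496408
```

View pics/o3.png

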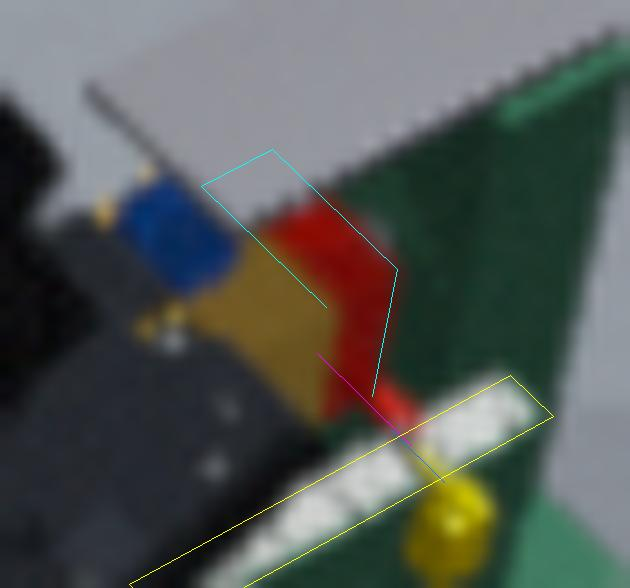

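View pics/o4.png

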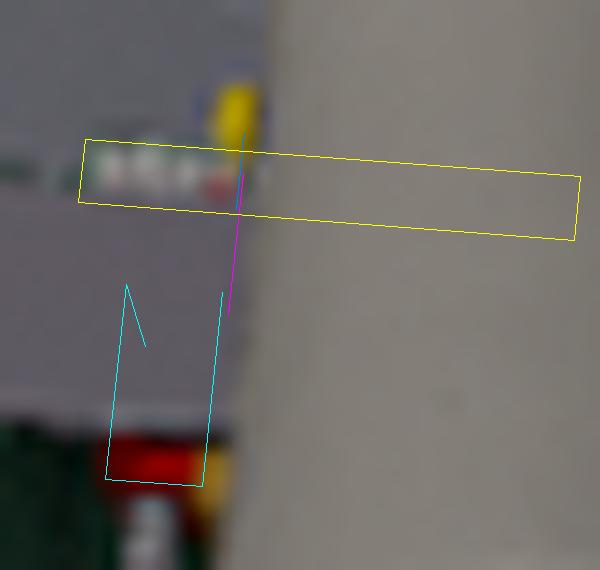

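Emit:
play_rows:
  plan:
    - [[-0.1,0,-0.17,0,0,0],[-0.3,0,-0.5,0,0,0],[-0.8,0,-1.4,0,0,0],[-1.5,0,-2.6,0,0,0],[-1.75,0,-3.0,0,0,0]]

```text
time_s: 25.35
tcp_pos: [0.621, 0.0059, 0.0917]
ee_rot: [[0.055, -0.994, 0.097], [0.497, 0.111, 0.861], [-0.866, 0.001, 0.5]]
wrist_force: [-0.2, 0.6, 0.2]
gripper_width: 0.298
```

```bash
python3 look.py; python3 - <<'E'
from ovl import *
ov('pics/avg_scene.npy','scene',(310,205,50,42),14,130.5,131.3,'pics/o3.png')
E
```

```text
jig tcp mm [-3.3 41.3 91.7] Fjig x,y,z -0.3 0.6 0.2
t 25.35 tcp [0.621  0.0059 0.0917] yawz 83.58 F [-0.2  0.6  0.2] M [-0.94  0.11  0.02] g 0.298 j [ -1.  31.   1. -34. -62.  12.]
row [ 0.56 -0.32  0.83] [-0.011 -0.     0.   ]
```

View pics/o3.png

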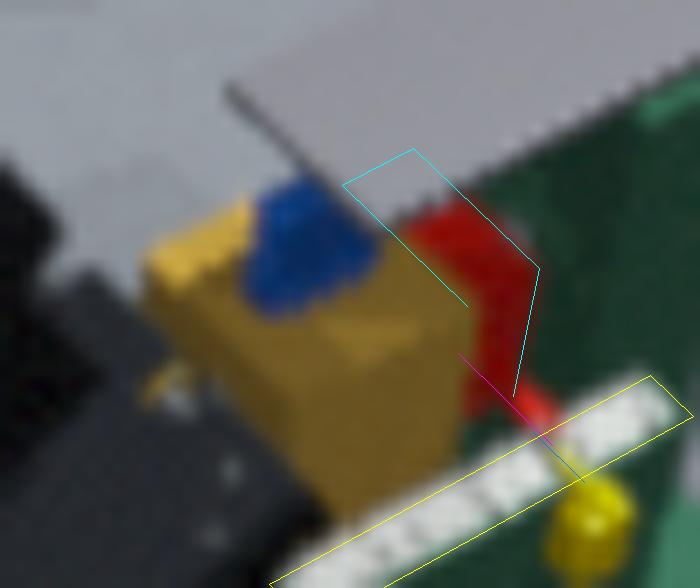

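Emit:
play_rows:
  plan:
    - [[-0.5,-0.3,-0.8,0,0,0],[-2.0,-0.3,-0.6,0,0,0],[-4.5,-0.3,0.8,0,0,0],[-7.5,-0.3,2.4,0,0,0],[-9.5,-0.3,3.5,0,0,0]]

```text
time_s: 26.38
tcp_pos: [0.623, -0.0113, 0.1949]
ee_rot: [[0.058, -0.994, 0.094], [0.496, 0.111, 0.861], [-0.866, -0.004, 0.5]]
wrist_force: [-0.2, 0.2, -0.1]
gripper_width: 0.305
```

```bash
python3 d.py .5 -.05 .3 60 
```

```text
t 26.38 tcp [ 0.623  -0.0113  0.1949] yawz 83.75 F [-0.2  0.2 -0.1] M [-0.95  0.08  0.01] g 0.305 j [ -3.  25.   7. -32. -72.   6.]
row [-11.74  11.76   0.76] [ 2.314  2.959 -0.599]
```

Emit:
play_rows:
  plan:
    - [[-3.5,0,2.0,0,0,0],[-7.5,1.0,2.5,0,0,0],[-11.0,4.0,-0.5,0,0,0],[-14.0,8.0,-4.0,0,0,0],[-16.0,11.0,-7.5,0,0,0]]

```text
time_s: 27.0
tcp_pos: [0.4956, -0.1442, 0.2953]
ee_rot: [[0.059, -0.994, 0.094], [0.495, 0.111, 0.862], [-0.867, -0.004, 0.499]]
wrist_force: [0.2, -0.7, -1.0]
gripper_width: 0.3
```

Emit:
play_rows:
  plan:
    - [[0,0,0,0,0,0],[0,0,0,0,0,0]]

```text
time_s: 27.25
tcp_pos: [0.4971, -0.1428, 0.2937]
ee_rot: [[0.057, -0.994, 0.096], [0.497, 0.112, 0.861], [-0.866, -0.001, 0.5]]
wrist_force: [0.5, 0.2, -0.2]
gripper_width: 0.299
```

```bash
python3 look.py; python3 - <<'E'
from ovl import *
ov('pics/avg_scene.npy','scene',(310,205,50,42),14,130.5,131.3,'pics/o3.png')
ov('pics/avg_top.npy','top',(225,125,52,38),14,130.5,131.3,'pics/o4.png')
cv2.imwrite('pics/full.png',np.uint8(np.load('pics/avg_scene.npy')))
cv2.imwrite('pics/fullt.png',np.uint8(np.load('pics/avg_top.npy')))
E
```

```text
jig tcp mm [-110.1 -120.1  293.7] Fjig x,y,z 0.5 0.3 -0.2
t 27.25 tcp [ 0.4971 -0.1428  0.2937] yawz 83.65 F [ 0.5  0.2 -0.2] M [-0.99  0.06  0.  ] g 0.299 j [-17.  15.   5. -29. -87.  14.]
row [ 18.08 -10.98  -9.26] [-0.005 -0.001  0.013]
```

View pics/o3.png

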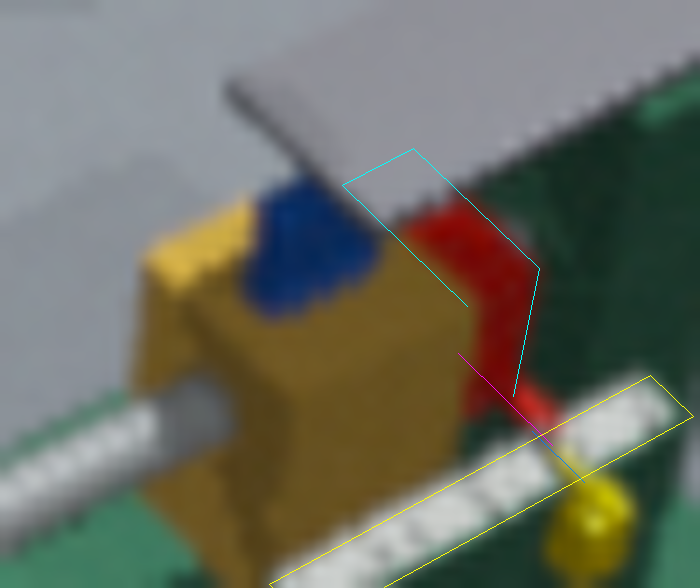

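View pics/o4.png

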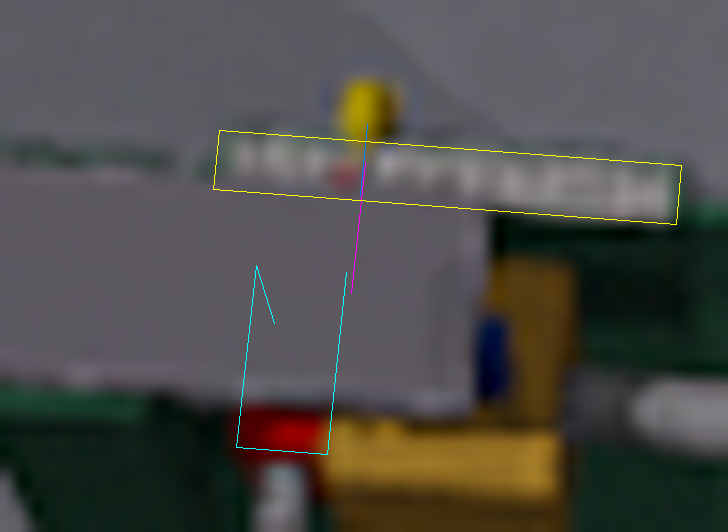

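View pics/full.png

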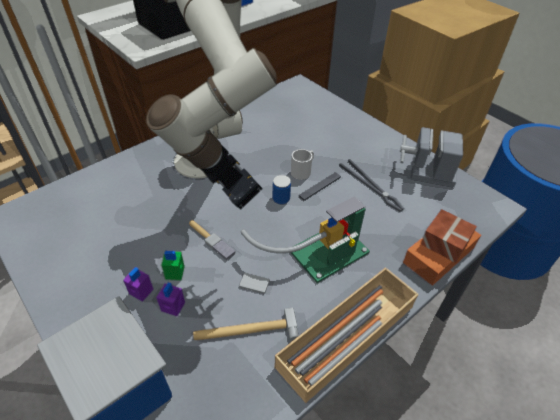

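```bash
python3 -c "
from station import r
print(r.finish_job())"
```

```text
the job is handed in; nothing more can be done
None
```

The job is handed in. The brass block is on the rod, lug up, against the red stop, and the stop's pointer is level with the yellow mark to within my measuring error.

**What I did:** I gripped the brass block by its lug, threaded it onto the rod tip, and took it round the bend with almost no side force. I let go short of the guard, then pushed the block's rear face with the fingers astride the rod and the tool tilted 30°. That moved the stop along at about 13–15 N, and I then backed clear. It finished at about 27 s.

**Last checks:**
- **Pointer and mark:** I put the stop's near face at about 130.5–131 mm along the jig and the mark at about 131.3–132 mm. That leaves the pointer level or up to about 1 mm short, with roughly 1 mm of uncertainty.
- **Contact:** In the top picture the block and stop show no gap. A gap below about a millimetre would not show.
- **Surroundings:** In the last scene picture the clip and the things lying about looked in place by eye. I did not compare them with the first picture.
- **Forces:** The largest wrist force I read was about 16 N.

**What disagreed:**
- **Cameras:** The two cameras differed by 2–5 mm before I corrected for it.
- **Pointer arm:** The red part of the pointer arm shows about 3–4 mm further along than the stop's near-face plane. I could not see the white tip against the white ledge. I followed your definition, with the tip in the near-face plane. If the visible red arm were the reference instead, it would be about 3 mm past the mark.

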